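# Empty the spark-trap tray and hold it home

### The arm

A 6-joint arm with a two-finger parallel gripper is mounted at the origin on the work surface. World frame = base frame: x ahead of the robot, y to its left, z up, the work surface at z = 0. Lengths are in mm, angles in rad, forces in N, time in s.
With the tool pointing down it reaches from about 350 to 975 mm from the base axis. Payload 7.1 kg.
Tool frame: the origin (TCP) lies at the very end of the fingers, on their centre line; the grasp point (between the pads) lies 19 mm behind it; z points along the fingers, x is the direction in which the jaws open and shut, and the axes are right-handed (so a half turn about z gives the same grasp; the last joint's range is limited). The gripper opens to 88 mm and grips with 3 to 60 N. Pads are 20 mm wide; open, the fingers measure 115 mm over their backs; the gripper's body (75 mm by 178 mm) begins 61 mm behind the grasp point.
Start: joints at [1.096, 0.423, 1.63, -0, 1.089, -0.019], TCP at [275.08, 561.191, 222.675] pointing down, gripper open.
Joint ranges: [-3, 3], [-0.9, 2.11], [0.09, 2.58], [-1.31, 4.45], [0.11, 2.69], [-2.54, 2.54]. Speed limits (rad/s): [2.39, 2.39, 3.01, 3.14, 3.14, 3.14].

### API

Orientations are given as a rotation vector (axis times angle).
In Python, from workcell import * gives the robot as it stands.
- The arm moves only by the tool arm_command, never from a script. Its argument "increments" is a list of rows, each a list of 2 entries, a list of its own where there are three numbers: the shift along the tool's x, y, z in cm, then the turn about the tool's z in degrees. In form: [[[dx, dy, dz], turn], ...]. A call has 1 to 20 rows; each row shifts and turns the pose as measured when the row begins, along the tool's axes as they then stand; what a row does not reach is not made up. A row lasts 1/10 s, in which the tool goes at most 50 mm and 8.59 degrees, less where a joint would pass 70% of its speed; a pose out of reach is approached as far as the arm can. A call is refused whole if a number of a shift passes 5 or a number of a turn 8.59, either way. A call with a gripper value outside its range is refused whole. "gripper" is the opening, from 0 (shut) to 1 (fully open), set as the call begins (left out, the last holds). The fingers move at their own pace and stop on an object; the grip force is fixed at half the most. Time passes only in rows, so rows that do not move let the fingers close. It gives the time, the measured TCP pose, the force and the opening at its end, in the units of the state.
- get_obs(): the state, without advancing time (a new reading comes with each control period).
- get_image(name): name is "scene" or "top" or "wrist"; returns the picture (400x640x3 uint8, red, green, blue); there is no depth.
- camera_params(name): a dict with "K" (3x3 intrinsics, pixels), "rvec" (rotation vector, rad) and "tvec" (3), from world to camera coordinates, as OpenCV has them; the wrist camera has in their place "T_tool_cam" (4x4, takes a point from camera to tool coordinates, whose origin is the TCP and whose axes are the tool frame's). Camera axes: x right, y down, z forward; pixel columns grow to the right and rows downward; lengths in mm; the calibration is good to about 2 mm. The wrist camera is an equidistant fisheye: a pixel r from the principal point sees the ray r / f radians off the axis. A picture is of the moment at which its call begins: read the wrist's pose just before it. camera_params takes no time and is no camera call.
- close_job(): hands the job in, once; it reports no verdict.
The state is a dict: "t": time; "qpos": joint angles; "qvel": joint speeds; "joint_torque": joint torques, N m; "ee_pos": TCP position; "orientation": TCP orientation; "ft_force": force on the tool from outside, world axes, zero at the start; "moment": the same for the moment, N m; "width": finger opening in mm.
Only numpy, scipy, OpenCV 4.12 (cv2) and the standard library are available. Lean on these libraries where they do the work, as an engineer would, in place of code of your own. Each camera call takes 0.05 s, during which the arm holds its last target.

### The job

Empty the four metal offcuts from the catch tray into the blue scrap tub. Then slide the emptied tray, nose first, through the window of the green spark-trap box until its front plate sits against the window frame, and finish while still gripping it and holding it home and level against the spring, so that I can do up the clamps. Leave the other things on the bench where they are.

Things in the scene. Friction and masses are not known exactly. Their poses are not given: they have to be found in the camera images.
- tray_grip (a point): Centre of the catch tray's red upright grip tab: 44 mm long (tray x), 12 mm thick (y), from 6 to 62 mm above the tray's underside; this point is 40 mm above it. Pinch it across the 12 mm from above. Tray axes: x to the open nose, y across, z up. At the start the tray lies flat on the bench, nose roughly to world -y. It weighs 0.2 to 0.35 kg. The stem under the tab is 36 mm wide, 6 mm thick.
- tray_front (a point): On the tray, 65 mm ahead (x) of the grip point: middle of the forward face of the front plate (130 mm wide, 4 mm thick, 30 mm high from the underside), 6 mm above the underside, half the pan's height. Axes as the tray's. Coincides with window when the tray is home and centred.
- tray_nose (a point): Middle of the pan's open nose edge, 90 mm ahead (x) of tray_front and at the same height. The sheet-metal pan between them is 100 mm wide and 12 mm high over all, floor and two side lips 3 mm thick, no lip at the nose.
- window (a point): Centre of the tray window's mouth, on the outer face of its raised steel frame (160 mm wide, 96 to 151 mm above the bench), 116 mm above the bench. x points level into the box, the way the tray goes in; y across; z up. Clear opening 102 mm wide and 14 mm high, 2 mm more than the pan; the outer 5 mm flare at about 40 degrees to a 110 by 22 mm mouth. No runners inside: carry the tray.
- trap: Green spark-trap box, fixed: 250 mm wide (y), 260 mm deep (x), 186 mm high, clear panel on one side, a suction pipe on the other. Origin at the centre of its underside, window on its -x face. Hopper and duct rise to 0.38 m, from 70 mm behind the window. Two black clamp knobs, 102 mm to each side of the window's middle, stand 19 mm proud of its frame.
- interlock (a joint): Sprung orange bar inside the box, pushed in by the tray's nose: 0 m free, grows as pushed, at most 0.014. It meets the nose 8 mm before the tray is home, pushes back with 1.5 N at first touch and 5.5 N at home, and drives a tray that is let go back out.
- tub: Blue open scrap tub, 160 mm (its x) by 220 mm (its y) outside, 80 mm high, walls and floor 4 mm. Origin at the centre of its underside, z up. Fixed.
- offcut0_mid (a point): Centre of a loose offcut: copper-coloured square stub 18 x 18 x 16 mm high, 35 g, lying on the tray's pan at the start. The offcuts slide off the smooth pan once its nose is tipped down by 16 to 23 degrees.
- offcut1_mid (a point): Centre of a loose offcut: brass-coloured round stub, 20 mm diameter, 15 mm high, 35 g, lying on the tray's pan at the start. The offcuts slide off the smooth pan once its nose is tipped down by 16 to 23 degrees.
- offcut2_mid (a point): Centre of a loose offcut: brass-coloured bar stub 22 x 14 x 14 mm high, 35 g, lying on the tray's pan at the start. The offcuts slide off the smooth pan once its nose is tipped down by 16 to 23 degrees.
- offcut3_mid (a point): Centre of a loose offcut: copper-coloured round stub, 22 mm diameter, 12 mm high, 35 g, lying on the tray's pan at the start. The offcuts slide off the smooth pan once its nose is tipped down by 16 to 23 degrees.
- flange_ring: Bystander, loose: steel flange ring lying flat, 116 mm across, 22 mm high. Origin at the middle of its underside.
- small_ring: Bystander, loose: small steel ring lying flat, 72 mm across, 24 mm high. Origin at the middle of its underside.
- flap_disc: Bystander, loose: brown flap disc lying flat, 115 mm across, 12 mm high, between the tray and the box. Origin at the middle of its underside.
- wire_brush: Bystander, loose: wooden-handled wire brush, 250 mm long along its x (from -110 to +140), 30 mm wide, 28 mm high. Origin at the middle of its underside.
- wrench: Bystander, loose: steel wrench lying flat along its x, 180 mm long, 38 mm wide, 8 mm high. Origin at the middle of its underside.
Mind the look-alikes: they are no part of the job. What is shaped like the part that bears tray_grip but pink or turquoise is not meant.

How it is judged (in metres and radians):
On the way, in this order (a step that is already met when the one before it is completed fails the run):
1. all four offcuts lie in the scrap tub (x of offcut0_mid in the frame of tub between -0.078 and 0.078 m and y of offcut0_mid in the frame of tub between -0.108 and 0.108 m and z of offcut0_mid in the frame of tub between 0 and 0.075 m and x of offcut1_mid in the frame of tub between -0.078 and 0.078 m and y of offcut1_mid in the frame of tub between -0.108 and 0.108 m and z of offcut1_mid in the frame of tub between 0 and 0.075 m and x of offcut2_mid in the frame of tub between -0.078 and 0.078 m and y of offcut2_mid in the frame of tub between -0.108 and 0.108 m and z of offcut2_mid in the frame of tub between 0 and 0.075 m and x of offcut3_mid in the frame of tub between -0.078 and 0.078 m and y of offcut3_mid in the frame of tub between -0.108 and 0.108 m and z of offcut3_mid in the frame of tub between 0 and 0.075 m), for 0.2 s.
2. the gripped tray has its nose at least 20 mm through the window (x of tray_front in the frame of window above -0.07 m and y of tray_front in the frame of window between -0.005 and 0.005 m and z of tray_front in the frame of window between -0.006 and 0.006 m and contact force between the fingers and tray above 2 N), for 0.1 s.
At the end, for the whole second after the job is handed in: All four offcuts are in the tub below its rim; the tray's front plate is within 5 mm of the window frame, centred within 5 mm and level and square within 0.08 rad, the interlock bar is pushed in at least 3 mm, and the fingers still grip the tray (all of step 1 and x of tray_front in the frame of window above -0.005 m and y of tray_front in the frame of window between -0.005 and 0.005 m and z of tray_front in the frame of window between -0.006 and 0.006 m and angle between the x axis of tray_front and the x axis of window, either way round below 0.08 rad and angle between the z axis of tray_front and the z axis of window, either way round below 0.08 rad and value of joint interlock above 0.003 m and contact force between the fingers and tray above 2 N); the arm keeps its last pose, push and grip.
It fails at once if one of the bystanders (rings, flap disc, wire brush, wrench) is moved by more than 30 mm (distance of any of flange_ring, small_ring, flap_disc, wire_brush, wrench from where it was at the start of the episode above 0.03 m).
It also fails if it takes over 54 s, if anything falls off the work surface, if the arm or the gripper's body presses on something with over 40 N, if the wrist force passes 120 N, or if a joint passes its speed limit or range.

## Working session

There is one attempt and no reset: what is moved stays moved. The work goes in short steps, Python scripts to look and compute and a tool call to move; the robot and the scene stay as the last step left them, time stands still between calls to the robot, and variables do not carry over. Pictures are saved under pics/ and viewed, and the job is handed in when it is done.

Besides the shell and the picture viewer there is one more tool, called after ">>>" by a JSON object that holds its "api" and its "payload". arm_command: Moves the arm, as the interface text tells. Its arguments: {"type":"object","properties":{"increments":{"type":"array","items":{"type":"array"}},"gripper":{"type":"number"}},"required":["increments"]}

```bash
mkdir -p pics; ls; python3 - <<'E'
from workcell import *
import cv2
o=get_obs();print(o)
for n in("scene","top","wrist"):
    im=get_image(n);cv2.imwrite(f"pics/{n}0.png",im[:,:,::-1]);print(n,camera_params(n))
E
```

```text
pics
{'t': 0.0, 'qpos': array([ 1.09603425e+00,  4.23808614e-01,  1.63068859e+00,  1.49172831e-05,
        1.08856785e+00, -1.89999635e-02]), 'qvel': array([-0.0003538 , -0.00027167,  0.00087593,  0.00103265, -0.00120821,
       -0.00013819]), 'joint_torque': array([-4.01046127e-03, -5.44615495e+01, -2.73669881e+01,  6.41735131e-02,
        2.26350379e-02, -1.03307100e-04]), 'ee_pos': array([274.8153908 , 560.73125508, 221.92235893]), 'orientation': array([ 2.66523966e+00,  1.66175362e+00, -1.99567960e-03]), 'ft_force': array([-0.5890677 ,  0.01348923,  0.60436108]), 'moment': array([-0.04114228,  0.00472067, -0.01874528]), 'width': 87.7723200773841}
scene {'K': array([[474.88120916,   0.        , 317.8457431 ],
       [  0.        , 474.88120916, 199.97198191],
       [  0.        ,   0.        ,   1.        ]]), 'rvec': array([ 1.79705776,  1.38802862, -0.71928567]), 'tvec': array([-226.77869333, -185.44751423, 1761.37012572])}
top {'K': array([[433.0541322 ,   0.        , 317.43234343],
       [  0.        , 433.0541322 , 198.53331757],
       [  0.        ,   0.        ,   1.        ]]), 'rvec': array([ 2.1628895 , -2.10584475,  0.15545964]), 'tvec': array([  70.07539554,  534.61384693, 1290.17491998])}
wrist {'K': array([[309.70691629,   0.        , 317.32834529],
       [  0.        , 309.70691629, 198.61284846],
       [  0.        ,   0.        ,   1.        ]]), 'T_tool_cam': array([[ 9.99998862e-01, -4.68700228e-06, -1.50861819e-03,
        -3.51417795e-01],
       [ 4.04732393e-04,  9.64170123e-01,  2.65284395e-01,
        -7.17149596e+01],
       [ 1.45332120e-03, -2.65284704e-01,  9.64169028e-01,
        -1.62547805e+02],
       [ 0.00000000e+00,  0.00000000e+00,  0.00000000e+00,
         1.00000000e+00]])}
```

View pics/scene0.png

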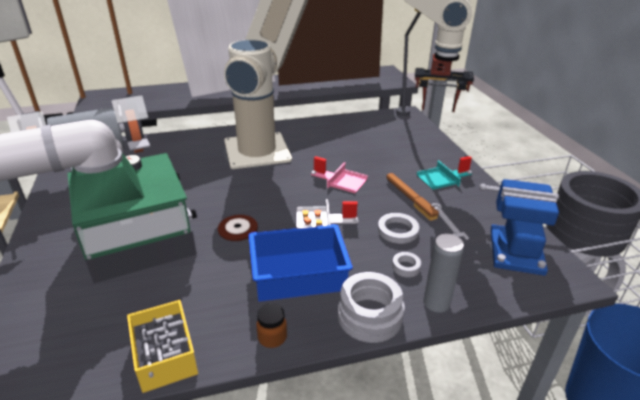

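View pics/top0.png

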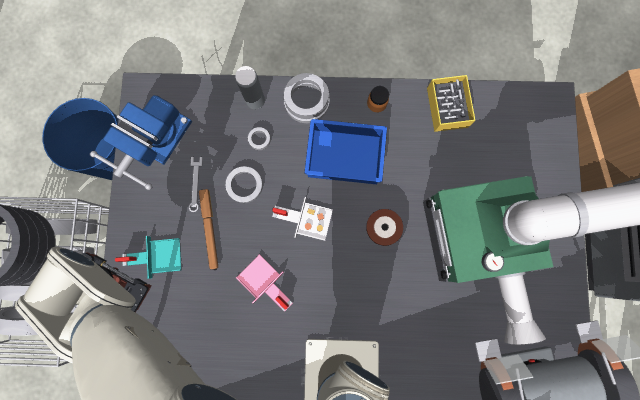

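View pics/wrist0.png

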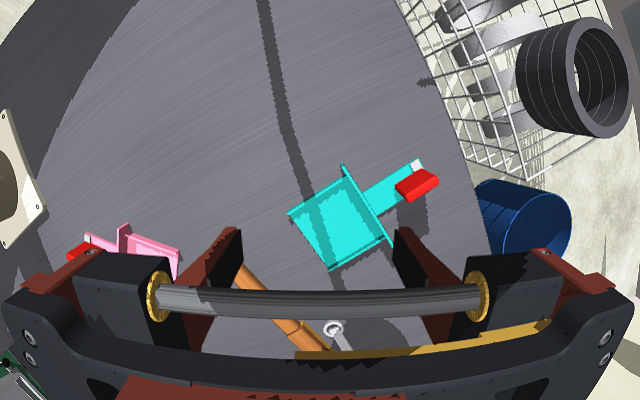

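The real tray is the white one carrying the offcuts, with its red tab at top-image (280,212). The look-alikes are the pink tray, tab at (284,302), and the turquoise one, tab at (125,259). I'll check this in close crops.

```bash
cat > h.py <<'E'
import numpy as np,cv2
from workcell import *
from scipy.spatial.transform import Rotation as R
def unproj(n,uv,z,cp=None):
    c=camera_params(n);Rm=cv2.Rodrigues(c["rvec"])[0];C=-Rm.T@c["tvec"]
    uv=np.atleast_2d(uv).astype(float);out=[]
    for u,v in uv:
        d=Rm.T@np.linalg.inv(c["K"])@[u,v,1]; out.append(C+d*(z-C[2])/d[2])
    return np.array(out)
def proj(n,P):
    c=camera_params(n);return cv2.projectPoints(np.atleast_2d(P).astype(float),c["rvec"],c["tvec"],c["K"],None)[0][:,0]
def wrist_ray(uv,o):
    c=camera_params("wrist");T=c["T_tool_cam"];K=c["K"]
    d=(np.array(uv,float)-[K[0,2],K[1,2]])/K[0,0];r=np.linalg.norm(d)
    ray=np.array([*(d/r*np.sin(r)),np.cos(r)]) if r>0 else np.array([0,0,1.])
    Rt=R.from_rotvec(o["orientation"]).as_matrix()
    return Rt@T[:3,3]+o["ee_pos"],Rt@T[:3,:3]@ray
def wrist_unproj(uv,o,z):
    C,d=wrist_ray(uv,o);return C+d*(z-C[2])/d[2]
def wrist_proj(P,o):
    c=camera_params("wrist");T=c["T_tool_cam"];K=c["K"]
    Rt=R.from_rotvec(o["orientation"]).as_matrix()
    p=T[:3,:3].T@(Rt.T@(np.array(P)-o["ee_pos"])-T[:3,3])
    th=np.arctan2(np.hypot(p[0],p[1]),p[2]);q=p[:2]/np.hypot(p[0],p[1])*th*K[0,0]
    return q+[K[0,2],K[1,2]]
def crop(src,x0,y0,x1,y1,s,out):
    im=cv2.imread(src)[y0:y1,x0:x1];cv2.imwrite(out,cv2.resize(im,None,fx=s,fy=s,interpolation=cv2.INTER_CUBIC))
E
python3 - <<'E'
from h import *
crop("pics/top0.png",260,110,400,250,5,"pics/c1.png")
crop("pics/top0.png",410,160,570,290,5,"pics/c2.png")
crop("pics/scene0.png",220,160,420,310,4,"pics/c3.png")
E
```

```text
(no output)
```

View pics/c1.png

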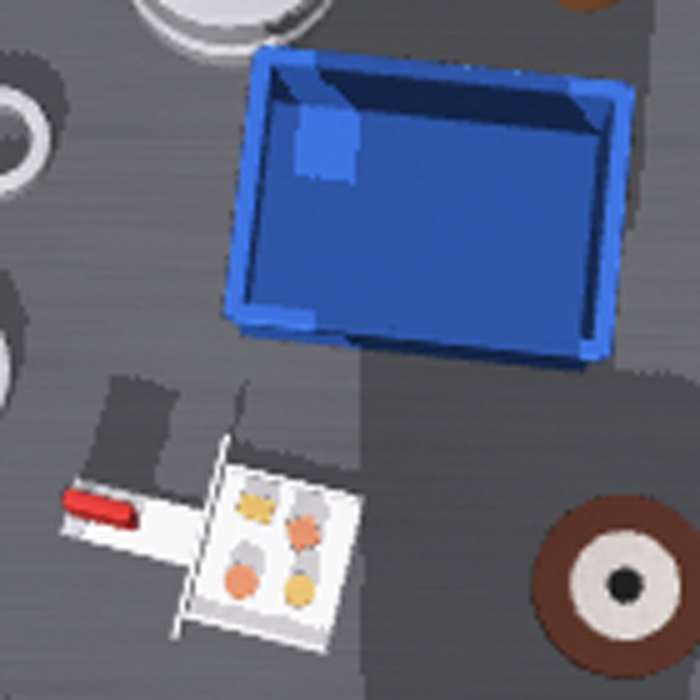

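View pics/c2.png

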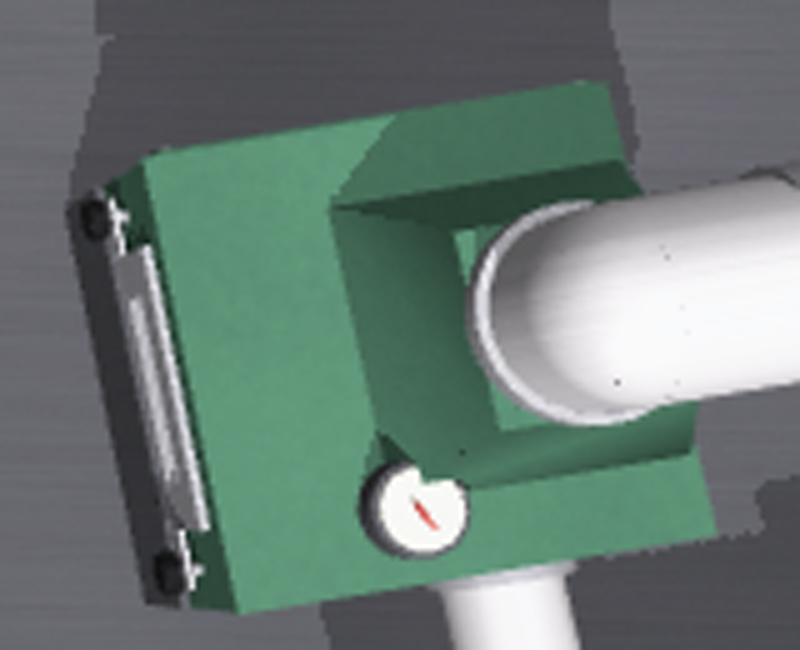

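View pics/c3.png

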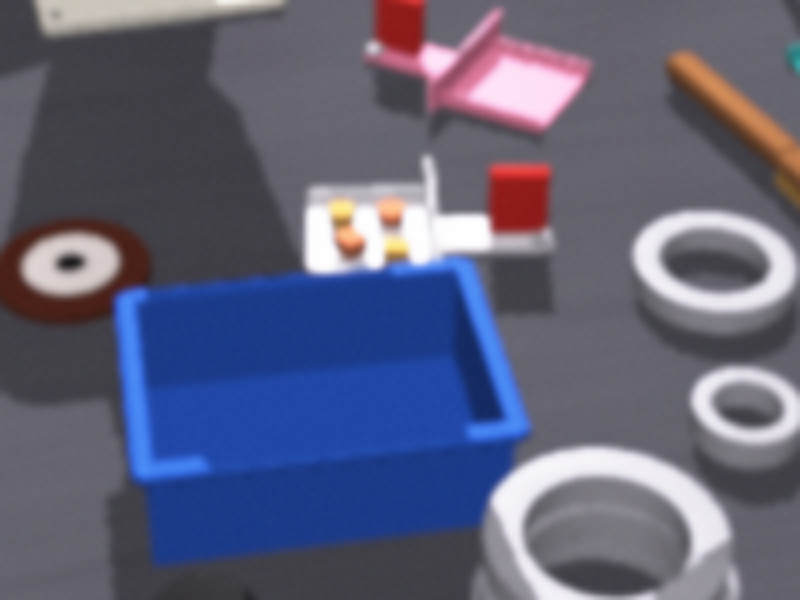

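The close crops confirm it: white tray, tab at (280,212), four offcuts on the pan, no pink or turquoise.

```bash
python3 - <<'E'
from h import *
f=lambda pts,x0,y0:(np.array(pts)+.5)/5-.5+[x0,y0]
np.set_printoptions(precision=1,suppress=True)
t=unproj("top",f([(260,46),(634,83),(607,362),(225,320)],260,110),80);print("tub rim",t,t.mean(0))
d=t[1]-t[0];print(np.linalg.norm(d),np.linalg.norm(t[3]-t[0]),np.degrees(np.arctan2(d[1],d[0])))
d=t[2]-t[3];print(np.degrees(np.arctan2(d[1],d[0])))
p=unproj("top",f([(228,438),(175,637)],260,110),30);print("plate",p,p.mean(0),np.degrees(np.arctan2(*(p[0]-p[1])[1::-1])))
g=unproj("top",f([(63,498),(138,520)],260,110),62);print("tab",g,g.mean(0),np.degrees(np.arctan2(*(g[1]-g[0])[1::-1])))
n=unproj("top",f([(363,497),(327,654)],260,110),12);print("nose",n,n.mean(0))
b=unproj("top",f([(147,157),(607,82),(716,535),(238,613)],410,160),186);print("box",b)
for i in range(4):
    d=b[(i+1)%4]-b[i];print(np.linalg.norm(d),np.degrees(np.arctan2(d[1],d[0])))
print("mid front",(b[0]+b[3])/2,b.mean(0))
k=unproj("top",f([(95,222),(170,573)],410,160),116);print("knobs",k,k.mean(0),np.degrees(np.arctan2(*(k[0]-k[1])[1::-1])))
print(unproj("top",[(385,227)],6))
E
```

```text
tub rim [[ 774.6  108.6   80. ]
 [ 756.5 -121.4   80. ]
 [ 581.8 -105.6   80. ]
 [ 601.7  124.6   80. ]] [678.7   1.6  80. ]
230.68152789157006 173.6098677523135 -94.50024922768164
-94.94555879196939
plate [[537.7 122.6  30. ]
 [413.4 151.2  30. ]] [475.5 136.9  30. ] -12.93123866150806
tab [[493.3 219.8  62. ]
 [481.1 174.   62. ]] [487.2 196.9  62. ] -104.88103669025953
nose [[505.3  37.6  12. ]
 [406.6  57.7  12. ]] [456.   47.6  12. ]
box [[ 539.4 -250.2  186. ]
 [ 587.9 -503.3  186. ]
 [ 342.8 -548.9  186. ]
 [ 294.9 -294.4  186. ]]
257.64069454815717 -79.16205839544767
249.27812355355118 -169.4564218695375
258.99477900603 100.65211489221898
248.44879722191394 10.230628723168829
mid front [ 417.2 -272.3  186. ] [ 441.3 -399.2  186. ]
knobs [[ 513.3 -238.5  116. ]
 [ 314.3 -278.2  116. ]] [ 413.8 -258.4  116. ] 11.271865531744803
[[ 453.7 -128.7    6. ]]
```

```bash
cat >> h.py <<'E'
def delta(tgt,yaw,o=None):
    o=o or get_obs();Rt=R.from_rotvec(o["orientation"]).as_matrix()
    y=np.degrees(np.arctan2(Rt[1,0],Rt[0,0]));turn=-((yaw-y+180)%360-180)
    a=np.radians(yaw);Rn=np.array([[np.cos(a),np.sin(a),0],[np.sin(a),-np.cos(a),0],[0,0,-1]]).T
    Rn=np.column_stack([[np.cos(a),np.sin(a),0],[np.sin(a),-np.cos(a),0],[0,0,-1]])
    dw=np.array(tgt)-o["ee_pos"]
    print("yaw %.2f turn %.2f  tilt(deg) %s"%(y,turn,np.round(np.degrees([Rt[0,2],Rt[1,2]]),2)))
    print("shift cm now-axes",np.round(Rt.T@dw/10,2)," after-turn axes",np.round(Rn.T@dw/10,2))
    print("t %.2f pos %s F %s M %s w %.1f"%(o["t"],np.round(o["ee_pos"],1),np.round(o["ft_force"],2),np.round(o["moment"],2),o["width"]))
E
python3 -c "
from h import *
delta([490,210,200],-12.5)"
```

```text
yaw 63.88 turn 76.38  tilt(deg) [-0.03 -0.06]
shift cm now-axes [-22.03  34.76   2.23]  after-turn axes [28.59 29.59  2.21]
t 0.15 pos [274.9 560.8 222.1] F [ 0.76 -0.24  0.51] M [-0.   -0.01 -0.01] w 87.9
```

>>> {"api": "arm_command", "payload": {"increments": [[[0, 0, 0], 8.5], [[0, 0, 0], 8.5], [[0, 0, 0], 8.5], [[0, 0, 0], 8.5], [[0, 0, 0], 8.5], [[0, 0, 0], 8.5], [[0, 0, 0], 8.5], [[0, 0, 0], 8.5], [[0, 0, 0], 8.5], [[2.9, 3, 0.2], 0], [[2.9, 3, 0.2], 0], [[2.9, 3, 0.2], 0], [[2.9, 3, 0.2], 0], [[2.9, 3, 0.2], 0], [[2.9, 3, 0.2], 0], [[2.9, 3, 0.2], 0], [[2.9, 3, 0.2], 0], [[2.9, 3, 0.2], 0], [[2.9, 3, 0.2], 0]], "gripper": 1}}

```text
t: 2.05
ee_pos: [487.1, 188.7, 198.0]
orientation: [3.114, -0.369, -0.005]
ft_force: [0.6, 1.3, -0.0]
width: 87.4
```

```bash
python3 -c "
from h import *
delta([490,210,200],-12.5)
cv2.imwrite('pics/w1.png',get_image('wrist')[:,:,::-1])"
```

```text
yaw -13.53 turn -1.03  tilt(deg) [-0.23 -0.33]
shift cm now-axes [-0.22 -2.13 -0.21]  after-turn axes [-0.18 -2.14 -0.2 ]
t 2.05 pos [487.1 188.7 198. ] F [ 0.6   1.3  -0.01] M [0.01 0.04 0.02] w 87.4
```

View pics/w1.png

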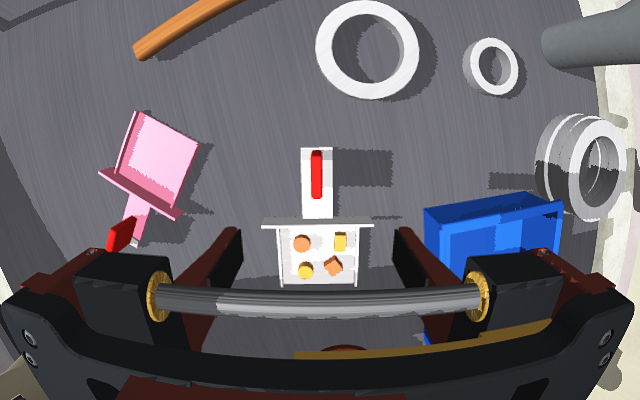

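Wrist view: the tab's top runs (316,151)–(317,198), the plate's top edge runs (262,222)–(373,226), and the nose is hidden behind the gripper bar at about y=287.

```bash
python3 - <<'E'
from h import *
np.set_printoptions(precision=1,suppress=True)
crop("pics/w1.png",240,130,400,290,4,"pics/c4.png")
o=get_obs()
g=[wrist_unproj(p,o,62) for p in [(316,151),(317,198)]]
p=[wrist_unproj(p,o,30) for p in [(262,223),(373,226)]]
print(g,(g[0]+g[1])/2,np.degrees(np.arctan2(*(g[1]-g[0])[1::-1])))
print(p,(p[0]+p[1])/2,np.degrees(np.arctan2(*(p[0]-p[1])[1::-1])))
E
```

```text
[array([497.3, 219.7,  62. ]), array([487.1, 173.7,  62. ])] [492.2 196.7  62. ] -102.52057672752746
[array([416.6, 150.9,  30. ]), array([539.7, 117.1,  30. ])] [478.1 134.   30. ] 164.65764707075175
```

View pics/c4.png

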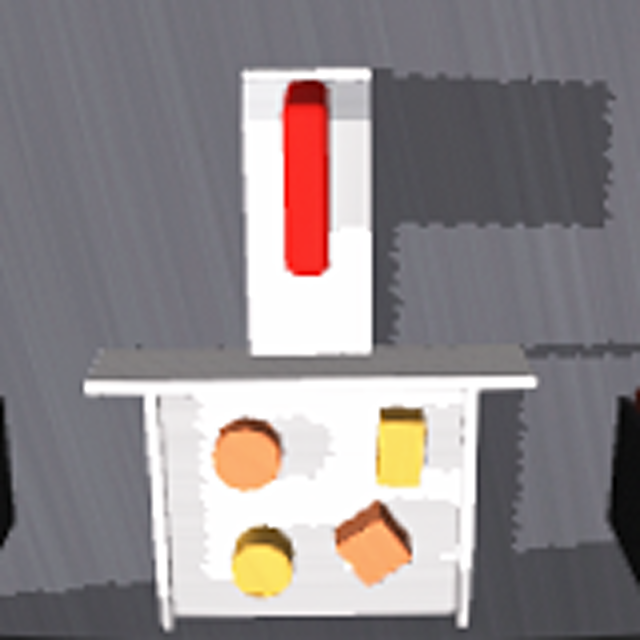

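```bash
python3 -c "
from h import *
delta([487.7,186,21],-13.3)"
```

```text
yaw -13.66 turn -0.36  tilt(deg) [-0.16 -0.45]
shift cm now-axes [-0.21 -0.25 17.68]  after-turn axes [-0.22 -0.1  17.68]
t 2.10 pos [489.6 184.5 197.8] F [ 2.64 -2.5  -0.19] M [-0.23  0.04  0.02] w 88.0
```

>>> {"api": "arm_command", "payload": {"increments": [[[0, 0, 0], 0], [[0, 0, 2.0], 0], [[0, 0, 0], 0], [[0, 0, 0], 0]]}}

```text
t: 2.5
ee_pos: [489.8, 183.6, 177.6]
orientation: [3.111, -0.379, -0.004]
ft_force: [0.7, 0.5, 0.8]
width: 87.7
```

```bash
python3 - <<'E'
from h import *
o=get_obs();im=get_image('wrist')[:,:,::-1]
cv2.imwrite('pics/w2.png',im)
import pickle;pickle.dump(o,open('o2.pkl','wb'))
crop("pics/w2.png",240,120,400,280,4,"pics/c5.png")
delta([487.7,186,21],-13.3,o)
E
```

```text
yaw -13.89 turn -0.59  tilt(deg) [-0.19 -0.44]
shift cm now-axes [-0.24 -0.31 15.66]  after-turn axes [-0.26 -0.19 15.66]
t 2.50 pos [489.8 183.6 177.6] F [0.74 0.52 0.78] M [-0.09  0.02  0.02] w 87.7
```

View pics/c5.png

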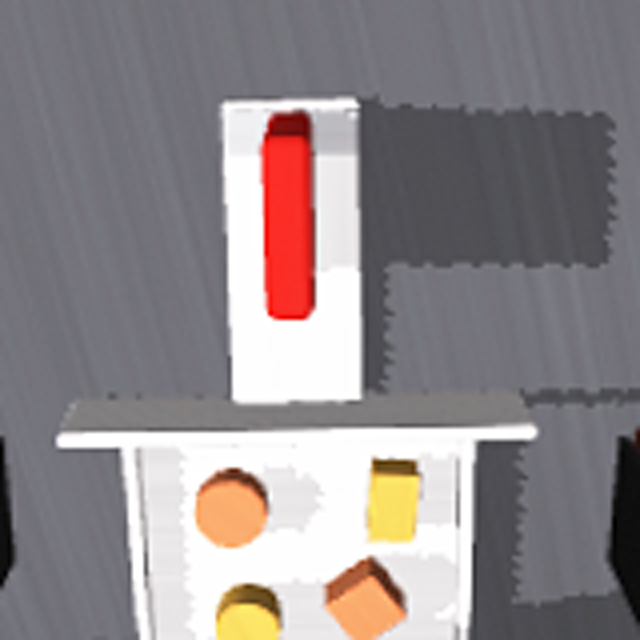

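Tab top in this crop runs from (287,133) to (291,318); plate top edge runs from (58,438) to (535,431).

```bash
python3 - <<'E'
from h import *
import pickle;o=pickle.load(open('o2.pkl','rb'))
np.set_printoptions(precision=1,suppress=True)
f=lambda x,y:((x+.5)/4-.5+240,(y+.5)/4-.5+120)
g=[wrist_unproj(f(*p),o,62) for p in [(287,133),(291,318)]]
p=[wrist_unproj(f(*p),o,30) for p in [(58,438),(536,431)]]
print(g,(g[0]+g[1])/2,np.degrees(np.arctan2(*(g[1]-g[0])[1::-1])))
print(p,(p[0]+p[1])/2,np.degrees(np.arctan2(*(p[1]-p[0])[1::-1])))
c=(g[0]+g[1])/2+10*np.array([np.cos(np.radians(-103)),np.sin(np.radians(-103)),0]);c[2]=21
delta(c,-13,o)
E
```

```text
[array([493.8, 220.6,  62. ]), array([484.1, 178.4,  62. ])] [488.9 199.5  62. ] -102.92659760272471
[array([411.4, 151.9,  30. ]), array([537.9, 122.8,  30. ])] [474.6 137.4  30. ] -12.952878892678902
yaw -13.89 turn -0.89  tilt(deg) [-0.2 -0.4]
shift cm now-axes [-0.4 -0.7 15.7]  after-turn axes [-0.4 -0.5 15.7]
t 2.50 pos [489.8 183.6 177.6] F [0.7 0.5 0.8] M [-0.1  0.   0. ] w 87.7
```

>>> {"api": "arm_command", "payload": {"increments": [[[-0.4, -0.6, 1], -0.9], [[0, 0, 3], 0], [[0, 0, 3], 0], [[0, 0, 3], 0], [[0, 0, 3], 0], [[0, 0, 1.5], 0], [[0, 0, 0], 0], [[0, 0, 0], 0]]}}

```text
t: 3.35
ee_pos: [487.1, 198.1, 29.4]
orientation: [3.12, -0.334, 0.007]
ft_force: [-0.9, 0.7, 0.7]
width: 87.6
```

```bash
python3 -c "
from h import *
delta([486.7,189.8,21],-13)"
```

```text
yaw -12.22 turn 0.78  tilt(deg) [ 0.22 -0.22]
shift cm now-axes [0.13 0.82 0.84]  after-turn axes [0.15 0.82 0.84]
t 3.35 pos [487.1 198.1  29.4] F [-0.92  0.7   0.74] M [-0.1   0.11  0.06] w 87.6
```

>>> {"api": "arm_command", "payload": {"increments": [[[0.1, 0.4, 0.4], 0.5], [[0, 0.2, 0.2], 0], [[0, 0, 0], 0], [[0, 0, 0], 0]]}}

```text
t: 3.75
ee_pos: [488.6, 192.8, 25.9]
orientation: [3.121, -0.347, 0.014]
ft_force: [0.0, 0.1, 0.2]
width: 88.0
```

```bash
python3 -c "
from h import *
delta([486.7,189.8,21],-13)"
```

```text
yaw -12.70 turn 0.30  tilt(deg) [ 0.51 -0.11]
shift cm now-axes [-0.12  0.34  0.49]  after-turn axes [-0.11  0.34  0.49]
t 3.75 pos [488.6 192.8  25.9] F [0.01 0.05 0.22] M [-0.06  0.1   0.08] w 88.0
```

>>> {"api": "arm_command", "payload": {"increments": [[[-0.1, 0.3, 0.4], 0.3], [[0, 0, 0.1], 0], [[0, 0, 0], 0]]}}

```text
t: 4.05
ee_pos: [487.5, 189.9, 21.4]
orientation: [3.121, -0.357, 0.017]
ft_force: [-0.6, 0.2, 0.0]
width: 87.9
```

>>> {"api": "arm_command", "payload": {"increments": [[[0, 0, 0], 0], [[0, 0, 0], 0], [[0, 0, 0], 0], [[0, 0, 0], 0], [[0, 0, 0], 0], [[0, 0, 0], 0], [[0, 0, 0], 0], [[0, 0, 0], 0]], "gripper": 0}}

```text
t: 4.85
ee_pos: [487.5, 190.0, 21.4]
orientation: [3.121, -0.357, 0.017]
ft_force: [-0.6, 0.0, -0.8]
width: 27.2
```

```bash
python3 - <<'E'
from h import *
o=get_obs();delta([486.7,189.8,21],-13)
cv2.imwrite('pics/w3.png',get_image('wrist')[:,:,::-1])
E
```

```text
yaw -13.04 turn -0.04  tilt(deg) [ 0.6  -0.08]
shift cm now-axes [-0.08  0.04  0.04]  after-turn axes [-0.08  0.04  0.04]
t 4.85 pos [487.5 190.   21.4] F [-0.56  0.05 -0.81] M [-0.09  0.05  0.03] w 27.2
```

View pics/w3.png

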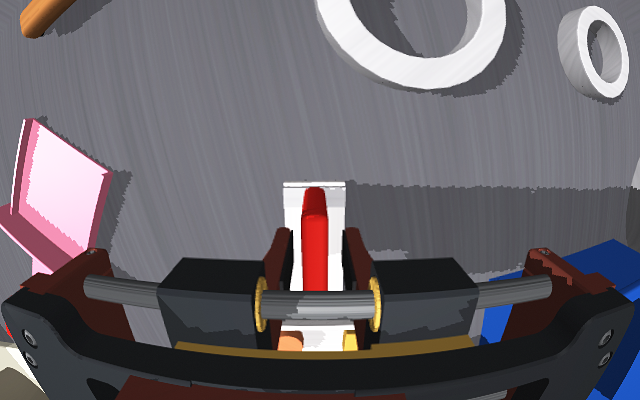

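The tab is centred between the closing fingers at (315,245). They are still closing at 27 mm, so I'll keep waiting.

>>> {"api": "arm_command", "payload": {"increments": [[[0, 0, 0], 0], [[0, 0, 0], 0], [[0, 0, 0], 0], [[0, 0, 0], 0], [[0, 0, 0], 0], [[0, 0, 0], 0]]}}

```text
t: 5.5
ee_pos: [487.1, 190.2, 21.7]
orientation: [3.121, -0.358, 0.015]
ft_force: [0.3, 0.6, 1.9]
width: 12.0
```

>>> {"api": "arm_command", "payload": {"increments": [[[0, 0, -0.5], 0], [[0, 0, -0.5], 0], [[0, 0, -0.5], 0], [[0, 0, -0.5], 0], [[0, 0, 0], 0], [[0, 0, 0], 0]]}}

```text
t: 6.1
ee_pos: [486.4, 189.8, 42.7]
orientation: [3.121, -0.358, 0.014]
ft_force: [-0.5, 0.5, -3.0]
width: 11.8
```

```bash
python3 - <<'E'
from h import *
o=get_obs();delta([486.7,189.8,21],-13)
cv2.imwrite('pics/w4.png',get_image('wrist')[:,:,::-1])
cv2.imwrite('pics/s4.png',get_image('scene')[:,:,::-1])
crop("pics/s4.png",260,110,420,230,5,"pics/s4c.png")
E
```

```text
yaw -13.08 turn -0.08  tilt(deg) [ 0.51 -0.09]
shift cm now-axes [ 0.01 -0.    2.17]  after-turn axes [ 0.03 -0.    2.17]
t 6.10 pos [486.4 189.8  42.7] F [-0.47  0.5  -3.  ] M [ 0.16  0.   -0.01] w 11.8
```

View pics/w4.png

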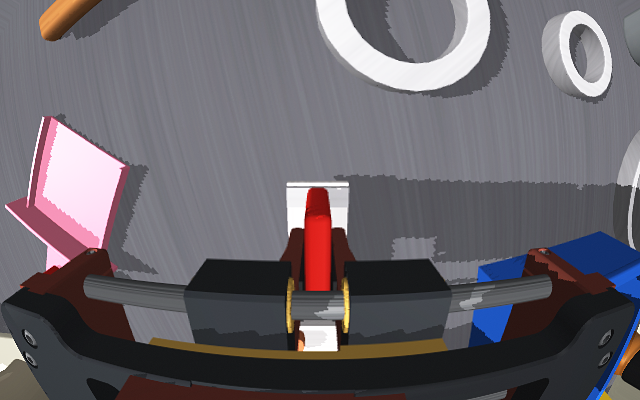

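View pics/s4c.png

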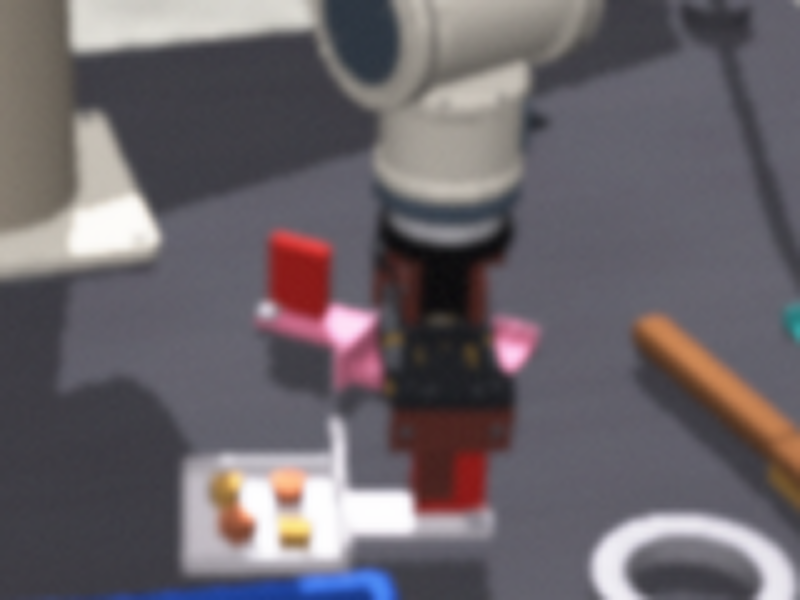

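>>> {"api": "arm_command", "payload": {"increments": [[[0, 0, -0.5], 0], [[0, 0, -0.8], 0], [[0, 0, -1], 0], [[0, 0, -1], 0], [[0, 0, -1], 0], [[0, 0, -1], 0], [[0, 0, -1], 0], [[0, 0, -1], 0], [[0, 0, -0.8], 0], [[0, 0, -0.5], 0], [[0, 0, 0], 0], [[0, 0, 0], -2], [[0, 0, 0], -3], [[0, 0, 0], -2], [[0, 0, 0], -1], [[0, 0, 0], 0], [[0, 0, 0], 0]]}}

```text
t: 7.9
ee_pos: [484.3, 189.6, 135.6]
orientation: [3.137, -0.132, 0.01]
ft_force: [-0.2, 0.1, -3.3]
width: 12.0
```

```bash
python3 - <<'E'
from h import *
o=get_obs();delta([685,81,135],-4.7)
cv2.imwrite('pics/s5.png',get_image('scene')[:,:,::-1])
crop("pics/s5.png",260,110,420,230,5,"pics/s5c.png")
E
```

```text
yaw -4.83 turn -0.13  tilt(deg) [ 0.38 -0.13]
shift cm now-axes [20.92  9.13  0.22]  after-turn axes [20.9   9.18  0.06]
t 7.90 pos [484.3 189.6 135.6] F [-0.18  0.11 -3.32] M [ 0.19  0.08 -0.05] w 12.0
```

View pics/s5c.png

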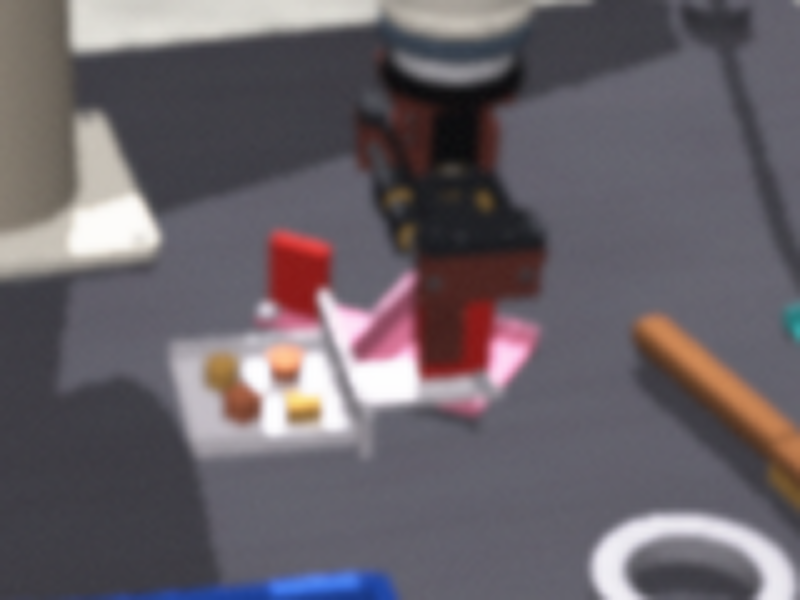

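>>> {"api": "arm_command", "payload": {"increments": [[[0.5, 0.2, 0], 0], [[1, 0.4, 0], 0], [[1.5, 0.6, 0], 0], [[1.5, 0.7, 0], 0], [[1.5, 0.7, 0], 0], [[1.5, 0.7, 0], 0], [[1.5, 0.7, 0], 0], [[1.5, 0.7, 0], 0], [[1.5, 0.7, 0], 0], [[1.5, 0.7, 0], 0], [[1.5, 0.7, 0], 0], [[1.5, 0.7, 0], 0], [[1.5, 0.6, 0], 0], [[1, 0.4, 0], 0], [[0.5, 0.2, 0], 0], [[0, 0, 0], 0], [[0, 0, 0], 0]]}}

```text
t: 9.65
ee_pos: [690.3, 69.9, 134.3]
orientation: [3.136, -0.145, 0.008]
ft_force: [0.1, -0.1, -4.1]
width: 12.1
```

```bash
python3 - <<'E'
from h import *
o=get_obs();delta([685,81,135],-4.7)
cv2.imwrite('pics/s6.png',get_image('scene')[:,:,::-1])
cv2.imwrite('pics/t6.png',get_image('top')[:,:,::-1])
crop("pics/s6.png",220,130,380,250,5,"pics/s6c.png")
crop("pics/t6.png",270,90,410,210,5,"pics/t6c.png")
E
```

```text
yaw -5.29 turn -0.59  tilt(deg) [ 0.3  -0.16]
shift cm now-axes [-0.63 -1.06 -0.08]  after-turn axes [-0.62 -1.06 -0.07]
t 9.65 pos [690.3  69.9 134.3] F [ 0.06 -0.07 -4.1 ] M [ 0.16  0.07 -0.01] w 12.1
```

View pics/s6c.png

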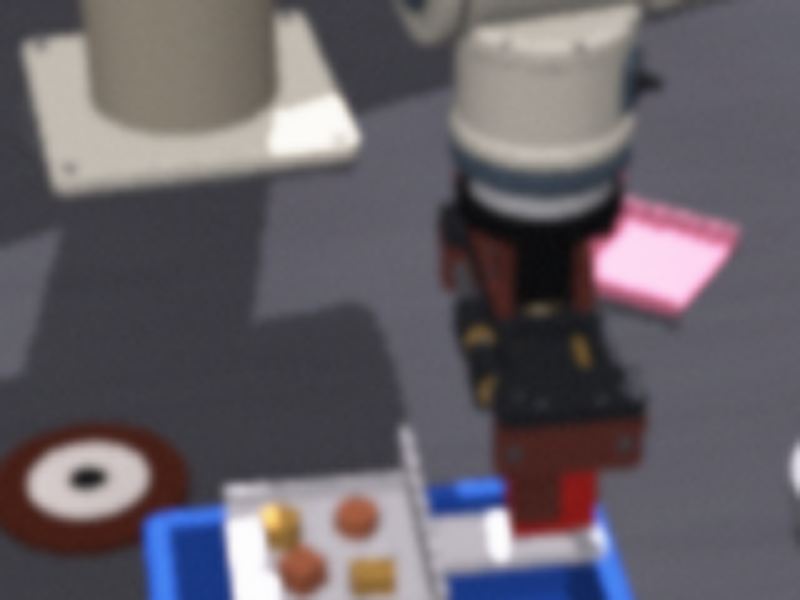

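View pics/t6c.png

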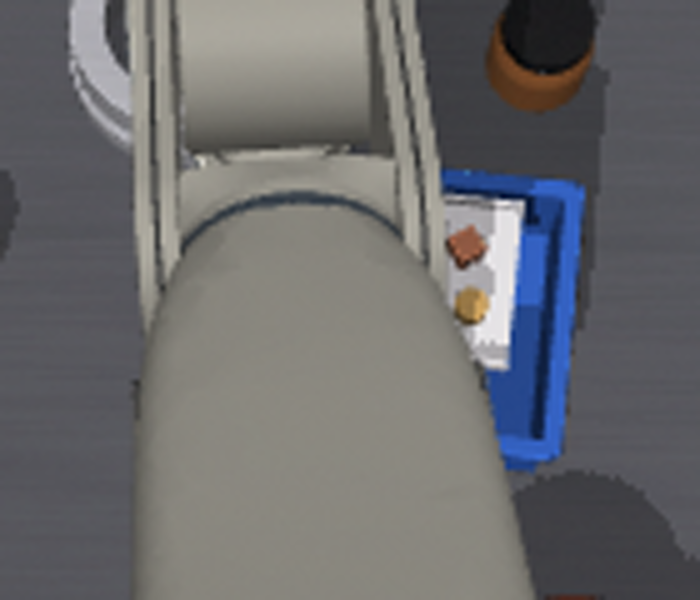

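>>> {"api": "arm_command", "payload": {"increments": [[[-0.3, -0.5, 0], -0.3], [[-0.2, -0.3, 0.5], 0], [[0, 0, 0.7], 0], [[0, 0, 0.7], 0], [[0, 0, 0.4], 0], [[0, 0, 0], 0], [[0, 0, 0], 0]]}}

```text
t: 10.45
ee_pos: [683.6, 81.0, 108.9]
orientation: [3.136, -0.131, 0.006]
ft_force: [0.4, 0.7, -4.6]
width: 12.2
```

```bash
python3 - <<'E'
from h import *
o=get_obs();delta([685,81,101.5],-4.7)
cv2.imwrite('pics/w7.png',get_image('wrist')[:,:,::-1])
E
```

```text
yaw -4.79 turn -0.09  tilt(deg) [ 0.19 -0.16]
shift cm now-axes [ 0.13 -0.01  0.74]  after-turn axes [ 0.14 -0.01  0.74]
t 10.45 pos [683.6  81.  108.9] F [ 0.41  0.71 -4.64] M [ 0.16  0.04 -0.02] w 12.2
```

View pics/w7.png

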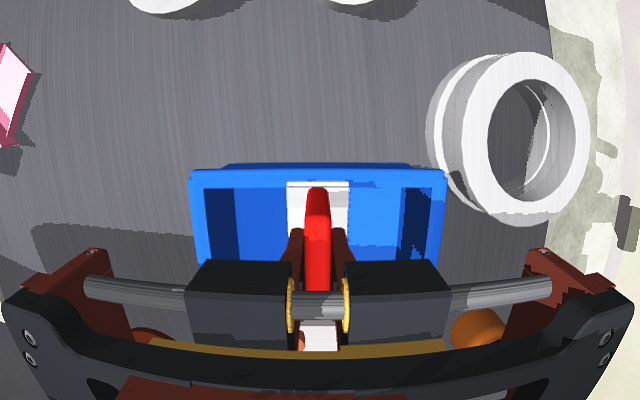

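```bash
python3 - <<'E'
from h import *
crop("pics/w7.png",180,150,460,250,2.8,"pics/w7c.png")
o=get_obs();u=np.array([np.cos(np.radians(-94.7)),np.sin(np.radians(-94.7))])
for v,z in [(182,93),(186,87),(170,80),(188,80),(165,72)]:
    P=wrist_unproj((317,v),o,z);print(v,z,P.round(1),"u from pad",((P[:2]-o["ee_pos"][:2])@u).round(1))
E
```

```text
182 93 [686.6 113.4  93. ] u from pad -32.6
186 87 [686.3 109.6  87. ] u from pad -28.7
170 80 [687.  118.2  80. ] u from pad -37.4
188 80 [686.  106.6  80. ] u from pad -25.8
165 72 [687.2 120.   72. ] u from pad -39.3
```

View pics/w7c.png

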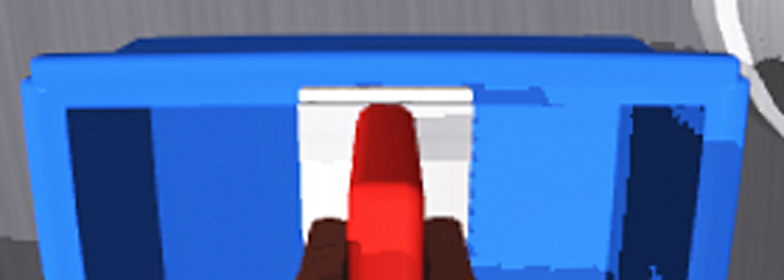

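>>> {"api": "arm_command", "payload": {"increments": [[[0, 0, 0.3], 0], [[0, 0, 0.3], 0], [[0, 0, 0.3], 0], [[0, 0, 0.3], 0], [[0, 0, 0], 0]]}}

```text
t: 11.0
ee_pos: [685.5, 79.3, 99.6]
orientation: [3.135, -0.131, 0.011]
ft_force: [0.7, -0.2, -4.0]
width: 11.9
```

```bash
python3 - <<'E'
from h import *
o=get_obs();delta([685,81,101.5],-4.7)
cv2.imwrite('pics/w8.png',get_image('wrist')[:,:,::-1])
cv2.imwrite('pics/s8.png',get_image('scene')[:,:,::-1])
crop("pics/s8.png",220,180,380,300,5,"pics/s8c.png")
E
```

```text
yaw -4.80 turn -0.10  tilt(deg) [ 0.4  -0.25]
shift cm now-axes [-0.06 -0.16 -0.19]  after-turn axes [-0.06 -0.17 -0.19]
t 11.00 pos [685.5  79.3  99.6] F [ 0.72 -0.16 -4.02] M [ 0.16  0.04 -0.  ] w 11.9
```

View pics/s8c.png

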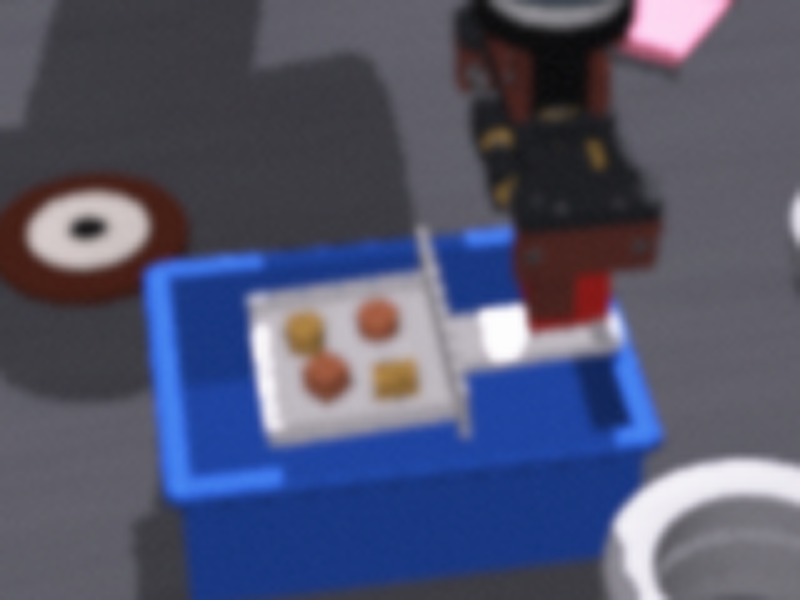

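View pics/w8.png

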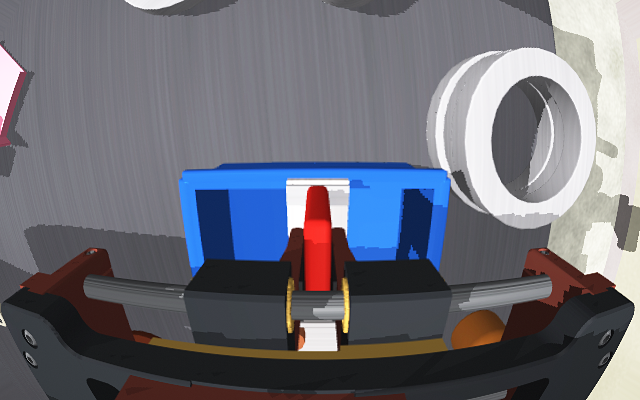

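The tail is over the rim and not touching yet, with the force unchanged. I'll keep lowering.

>>> {"api": "arm_command", "payload": {"increments": [[[0, -0.1, 0.3], 0], [[0, 0, 0.3], 0], [[0, 0, 0], 0]]}}

```text
t: 11.4
ee_pos: [686.2, 78.5, 96.7]
orientation: [3.132, -0.13, 0.013]
ft_force: [-0.5, 0.6, -4.3]
width: 11.9
```

>>> {"api": "arm_command", "payload": {"increments": [[[0, 0, 0.3], 0], [[0, 0, 0.3], 0]]}}

```text
t: 11.6
ee_pos: [686.6, 77.0, 93.2]
orientation: [3.13, -0.128, 0.014]
ft_force: [-6.0, -6.3, 12.7]
width: 11.7
```

```bash
python3 - <<'E'
from h import *
o=get_obs();delta([685,81,101.5],-4.7)
cv2.imwrite('pics/s9.png',get_image('scene')[:,:,::-1])
crop("pics/s9.png",220,180,380,300,5,"pics/s9c.png")
E
```

```text
yaw -4.69 turn 0.01  tilt(deg) [ 0.49 -0.54]
shift cm now-axes [-0.18 -0.38 -0.84]  after-turn axes [-0.19 -0.39 -0.83]
t 11.60 pos [686.6  77.   93.2] F [-6.03 -6.3  12.72] M [-0.71  1.39  0.18] w 11.7
```

View pics/s9c.png

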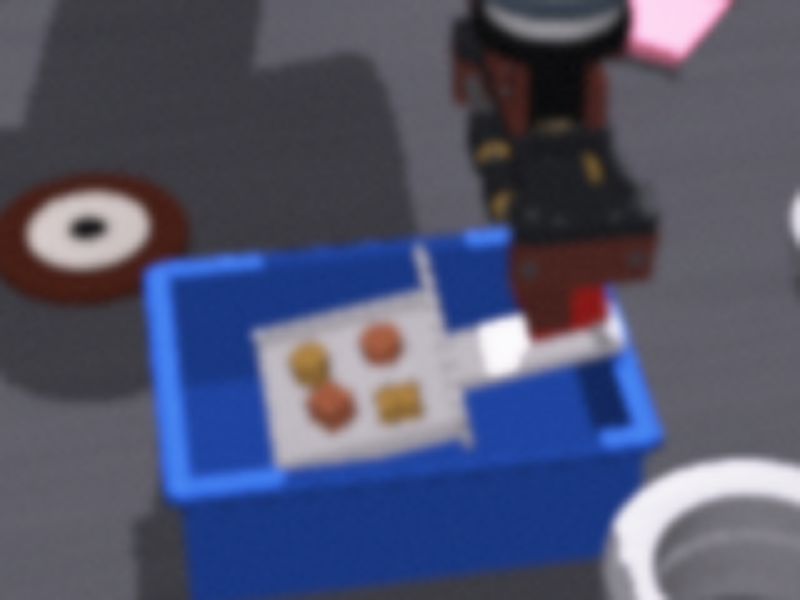

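Contact: the tray is tipping nose-down in the grip with about 17 N at the rim. Continuing.

>>> {"api": "arm_command", "payload": {"increments": [[[0, 0, 0.3], 0], [[0, 0, 0.3], 0], [[0, 0, 0.2], 0]]}}

```text
t: 11.95
ee_pos: [686.4, 74.2, 88.6]
orientation: [3.126, -0.127, 0.013]
ft_force: [-4.0, -3.8, 8.1]
width: 12.0
```

```bash
python3 - <<'E'
from h import *
o=get_obs();delta([685,81,101.5],-4.7)
cv2.imwrite('pics/s10.png',get_image('scene')[:,:,::-1])
crop("pics/s10.png",220,180,380,300,5,"pics/s10c.png")
E
```

```text
yaw -4.64 turn 0.06  tilt(deg) [ 0.45 -0.75]
shift cm now-axes [-0.19 -0.65 -1.3 ]  after-turn axes [-0.2  -0.67 -1.29]
t 11.95 pos [686.4  74.2  88.6] F [-3.99 -3.78  8.09] M [-0.09  1.07  0.16] w 12.0
```

View pics/s10c.png

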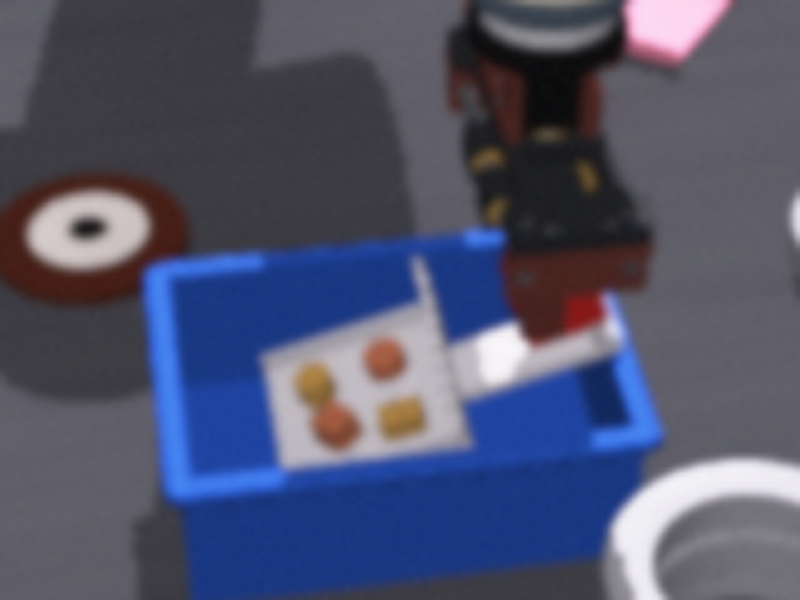

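>>> {"api": "arm_command", "payload": {"increments": [[[0, 0, 0.3], 0], [[0, 0, 0.3], 0], [[0, 0, 0.3], 0]]}}

```text
t: 12.3
ee_pos: [686.3, 71.3, 83.2]
orientation: [3.123, -0.125, 0.012]
ft_force: [-4.9, -4.7, 10.3]
width: 11.8
```

```bash
python3 - <<'E'
from h import *
o=get_obs();delta([685,81,101.5],-4.7)
cv2.imwrite('pics/s11.png',get_image('scene')[:,:,::-1])
crop("pics/s11.png",220,180,380,300,5,"pics/s11c.png")
E
```

```text
yaw -4.57 turn 0.13  tilt(deg) [ 0.42 -0.97]
shift cm now-axes [-0.19 -0.92 -1.85]  after-turn axes [-0.21 -0.95 -1.83]
t 12.30 pos [686.3  71.3  83.2] F [-4.94 -4.69 10.28] M [-0.45  1.08  0.14] w 11.8
```

View pics/s11c.png

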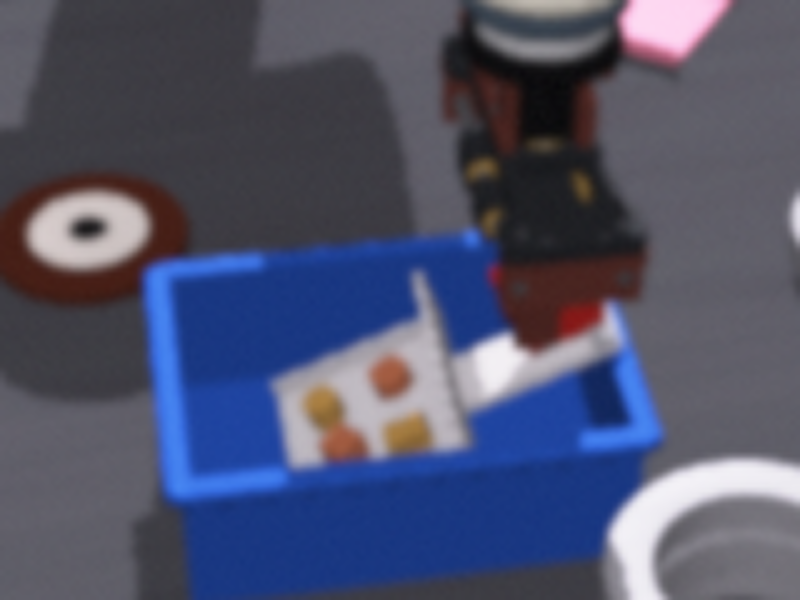

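>>> {"api": "arm_command", "payload": {"increments": [[[0, 0, 0.3], 0], [[0, 0, 0.3], 0], [[0, 0, 0], 0]]}}

```text
t: 12.65
ee_pos: [686.3, 69.2, 79.6]
orientation: [3.12, -0.124, 0.012]
ft_force: [-1.0, 0.3, -2.6]
width: 11.9
```

```bash
python3 - <<'E'
from h import *
o=get_obs();delta([685,81,101.5],-4.7)
cv2.imwrite('pics/s12.png',get_image('scene')[:,:,::-1])
crop("pics/s12.png",220,180,380,300,5,"pics/s12c.png")
E
```

```text
yaw -4.54 turn 0.16  tilt(deg) [ 0.4  -1.11]
shift cm now-axes [-0.2  -1.12 -2.21]  after-turn axes [-0.22 -1.16 -2.19]
t 12.65 pos [686.3  69.2  79.6] F [-1.02  0.33 -2.57] M [ 0.2   0.17 -0.01] w 11.9
```

View pics/s12c.png

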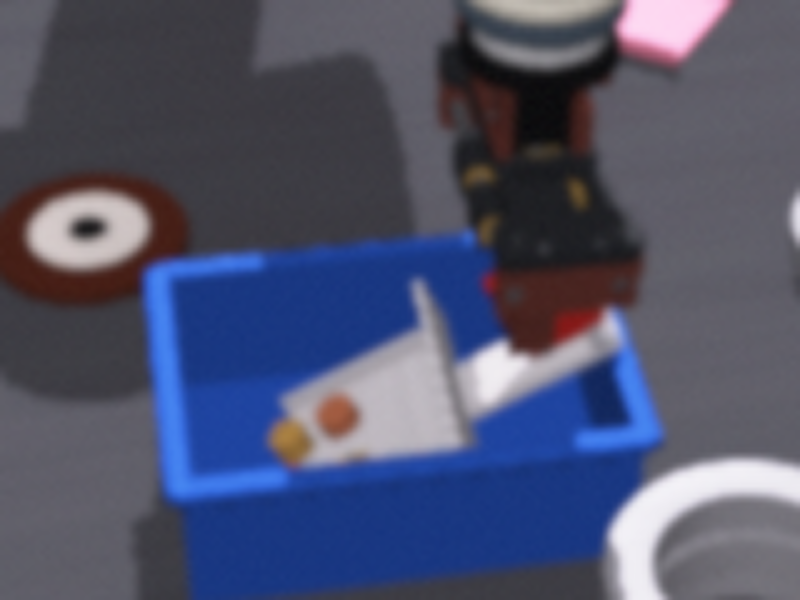

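The offcuts are sliding off the nose. I'll wait, then lift.

>>> {"api": "arm_command", "payload": {"increments": [[[0, 0, 0], 0], [[0, 0, 0], 0], [[0, 0, 0], 0], [[0, 0, 0], 0], [[0, 0, -0.5], 0], [[0, 0, -1], 0], [[0, 0, -1], 0], [[0, 0, -1], 0], [[0, 0, 0], 0], [[0, 0, 0], 0]]}}

```text
t: 13.7
ee_pos: [686.6, 71.3, 117.0]
orientation: [3.121, -0.123, 0.014]
ft_force: [-1.0, 0.2, -2.5]
width: 11.7
```

```bash
python3 - <<'E'
from h import *
o=get_obs();delta([685,81,101.5],-4.7)
cv2.imwrite('pics/s13.png',get_image('scene')[:,:,::-1])
crop("pics/s13.png",220,180,380,300,5,"pics/s13c.png")
E
```

```text
yaw -4.49 turn 0.21  tilt(deg) [ 0.49 -1.06]
shift cm now-axes [-0.26 -0.98  1.53]  after-turn axes [-0.24 -0.95  1.55]
t 13.70 pos [686.6  71.3 117. ] F [-0.96  0.19 -2.54] M [0.03 0.05 0.04] w 11.7
```

View pics/s13c.png

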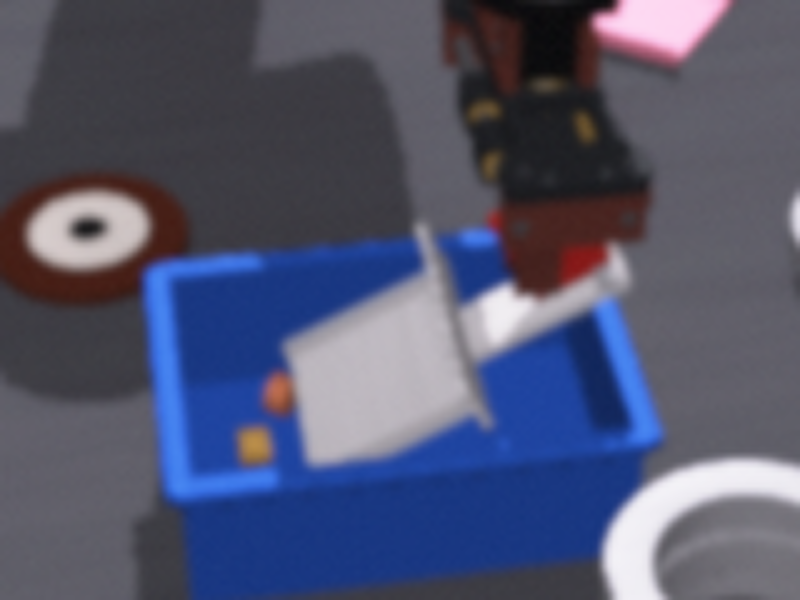

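The pan is empty. Lifting clear and checking the tub.

>>> {"api": "arm_command", "payload": {"increments": [[[0, 0, -0.8], 0], [[0, 0, -1.5], 0], [[0, 0, -2], 0], [[0, 0, -2], 0], [[0, 0, -1.5], 0], [[-1.0, -0.5, -0.5], 0], [[-2.0, -1, 0], 0], [[-3, -1.5, 0], 0], [[-3, -1.5, 0], 0], [[-3, -1.5, 0], 0], [[-3, -1.5, 0], 0], [[-2, -1.0, 0], 0], [[-1, -0.5, 0], 0], [[0, 0, 0], 2], [[0, 0, 0], 3], [[0, 0, 0], 2], [[0, 0, 0], 0], [[0, 0, 0], 0]]}}

```text
t: 15.55
ee_pos: [499.5, 181.2, 202.9]
orientation: [3.107, -0.318, 0.013]
ft_force: [-0.1, -0.6, -2.9]
width: 11.9
```

```bash
python3 - <<'E'
from h import *
o=get_obs();delta([487,190,80],-13)
cv2.imwrite('pics/s14.png',get_image('scene')[:,:,::-1])
cv2.imwrite('pics/t14.png',get_image('top')[:,:,::-1])
crop("pics/s14.png",220,130,420,280,4,"pics/s14c.png")
crop("pics/t14.png",260,110,400,250,4,"pics/t14c.png")
E
```

```text
yaw -11.69 turn 1.31  tilt(deg) [ 0.36 -1.08]
shift cm now-axes [-1.52 -0.82 12.27]  after-turn axes [-1.42 -0.58 12.29]
t 15.55 pos [499.5 181.2 202.9] F [-0.09 -0.57 -2.91] M [0.04 0.08 0.01] w 11.9
```

View pics/s14c.png

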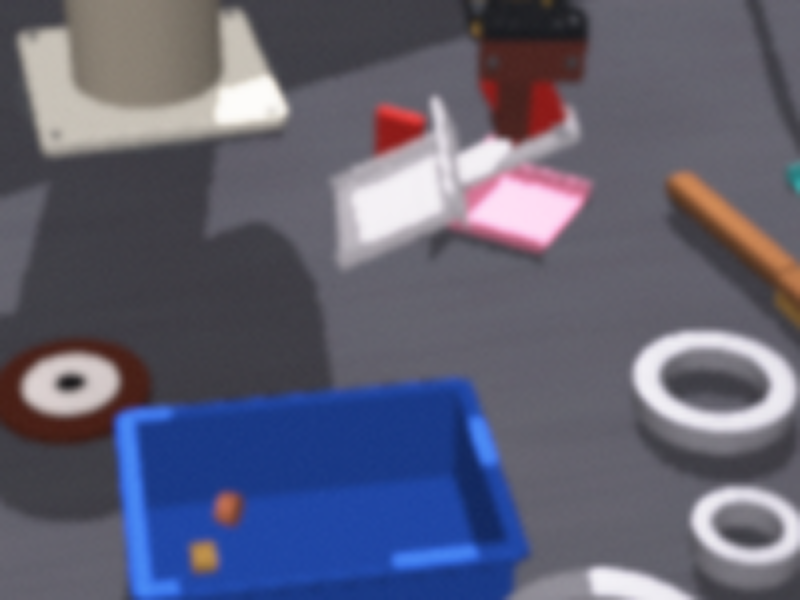

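View pics/t14c.png

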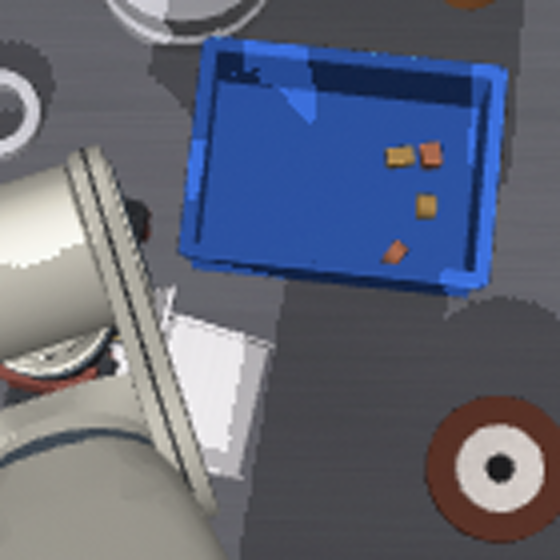

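All four offcuts are in the tub, at top crop (399,157), (430,155), (427,207) and (395,252). Next I'll press the tray flat on the bench at its original spot to re-level it.

>>> {"api": "arm_command", "payload": {"increments": [[[-0.6, -0.4, 1], 0.7], [[-0.5, -0.2, 2], 0], [[0, 0, 2], 0], [[0, 0, 2], 0], [[0, 0, 1.5], 0], [[0, 0, 1], 0], [[0, 0, 0.7], 0], [[0, 0, 0.5], 0], [[0, 0, 0.5], 0], [[0, 0, 0.5], 0]]}}

```text
t: 16.65
ee_pos: [489.6, 189.1, 78.9]
orientation: [3.106, -0.342, 0.015]
ft_force: [-0.0, 0.2, -2.1]
width: 12.2
```

```bash
python3 - <<'E'
from h import *
delta([487,190,22],-13)
E
```

```text
yaw -12.56 turn 0.44  tilt(deg) [ 0.46 -1.01]
shift cm now-axes [-0.34 -0.12  5.69]  after-turn axes [-0.27 -0.03  5.69]
t 16.65 pos [489.6 189.1  78.9] F [-0.05  0.23 -2.09] M [0.03 0.03 0.06] w 12.2
```

>>> {"api": "arm_command", "payload": {"increments": [[[0, 0, 0.5], 0], [[0, 0, 0.5], 0], [[0, 0, 0.5], 0], [[0, 0, 0.5], 0], [[0, 0, 0.5], 0], [[0, 0, 0.5], 0], [[0, 0, 0.5], 0], [[0, 0, 0.5], 0]]}}

```text
t: 17.45
ee_pos: [493.6, 190.1, 38.8]
orientation: [3.11, -0.342, 0.026]
ft_force: [1.1, 2.6, 3.3]
width: 11.9
```

```bash
python3 - <<'E'
from h import *
delta([487,190,22],-13)
cv2.imwrite('pics/s15.png',get_image('scene')[:,:,::-1])
crop("pics/s15.png",260,110,420,230,5,"pics/s15c.png")
E
```

```text
yaw -12.56 turn 0.44  tilt(deg) [ 0.87 -0.84]
shift cm now-axes [-0.67  0.13  1.67]  after-turn axes [-0.64  0.16  1.68]
t 17.45 pos [493.6 190.1  38.8] F [1.09 2.59 3.28] M [-0.32  0.35 -0.1 ] w 11.9
```

View pics/s15c.png

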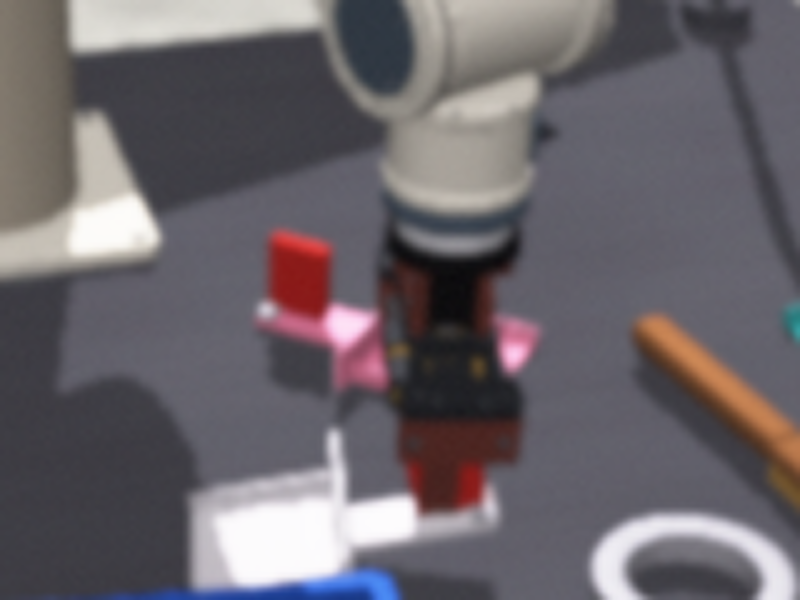

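>>> {"api": "arm_command", "payload": {"increments": [[[-0.1, 0, 0.4], 0], [[-0.1, 0, 0.4], 0], [[-0.1, 0, 0.3], 0], [[0, 0, 0.3], 0], [[0, 0, 0.2], 0]]}}

```text
t: 18.0
ee_pos: [490.3, 190.2, 20.4]
orientation: [3.109, -0.341, 0.025]
ft_force: [1.0, 2.1, 2.4]
width: 11.8
```

```bash
python3 - <<'E'
from h import *
delta([487,190,22],-13)
E
```

```text
yaw -12.52 turn 0.48  tilt(deg) [ 0.82 -0.89]
shift cm now-axes [-0.31  0.09 -0.16]  after-turn axes [-0.32  0.09 -0.16]
t 18.00 pos [490.3 190.2  20.4] F [0.98 2.09 2.44] M [-0.3   0.29 -0.01] w 11.8
```

>>> {"api": "arm_command", "payload": {"increments": [[[0, 0, 0], 0], [[0, 0, 0], 0], [[0, 0, 0], 0], [[0, 0, 0], 0], [[0, 0, 0], 0]], "gripper": 0.4}}

```text
t: 18.5
ee_pos: [488.9, 189.4, 19.5]
orientation: [3.108, -0.342, 0.021]
ft_force: [-0.1, -0.4, 0.7]
width: 35.2
```

```bash
python3 - <<'E'
from h import *
o=get_obs();delta([487,190,22],-13)
cv2.imwrite('pics/w16.png',get_image('wrist')[:,:,::-1])
cv2.imwrite('pics/s16.png',get_image('scene')[:,:,::-1])
crop("pics/w16.png",240,150,400,290,5,"pics/w16c.png")
crop("pics/s16.png",260,110,420,230,5,"pics/s16c.png")
E
```

```text
yaw -12.56 turn 0.44  tilt(deg) [ 0.69 -0.93]
shift cm now-axes [-0.2  -0.01 -0.26]  after-turn axes [-0.2  -0.01 -0.25]
t 18.50 pos [488.9 189.4  19.5] F [-0.12 -0.36  0.66] M [-0.03  0.08 -0.02] w 35.2
```

View pics/w16c.png

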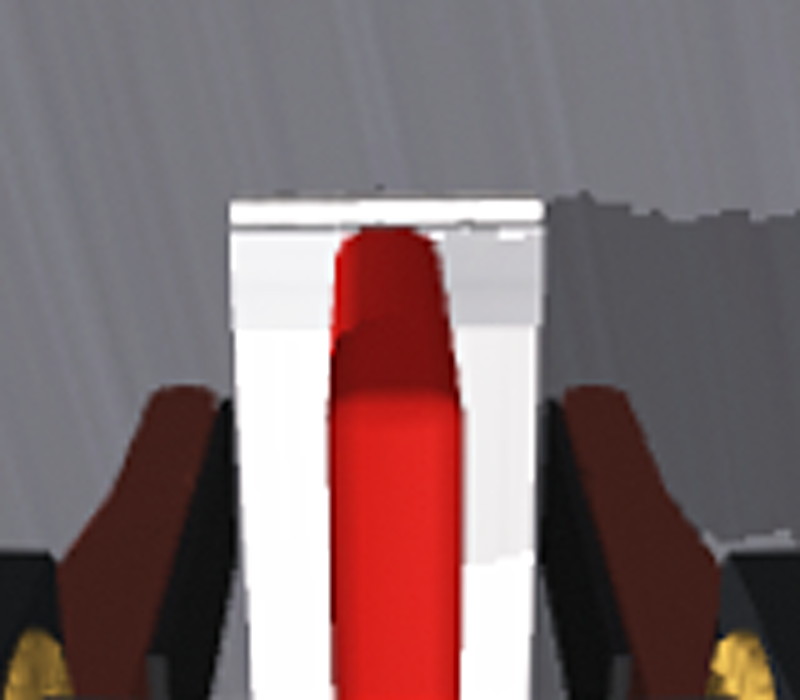

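View pics/s16c.png

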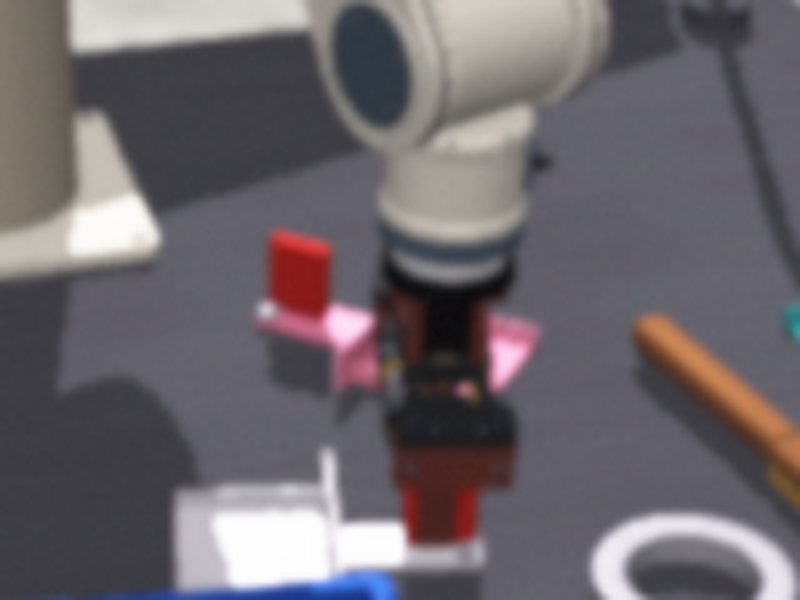

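>>> {"api": "arm_command", "payload": {"increments": [[[0, 0, 0], 0], [[0, 0, 0], 0], [[0, 0, 0], 0], [[0, 0, 0], 0], [[0, 0, 0], 0], [[0, 0, 0], 0]], "gripper": 0}}

```text
t: 19.2
ee_pos: [489.0, 189.4, 20.2]
orientation: [3.108, -0.341, 0.021]
ft_force: [0.1, -1.0, -1.4]
width: 12.2
```

```bash
python3 - <<'E'
from h import *
o=get_obs();delta([487,190,22],-13)
cv2.imwrite('pics/w17.png',get_image('wrist')[:,:,::-1])
crop("pics/w17.png",240,150,400,290,5,"pics/w17c.png")
h=np.radians(-102.56);H=np.array([np.cos(h),np.sin(h)]);S=np.array([-H[1],H[0]])
f=lambda x,y:((x+.5)/5-.5+240,(y+.5)/5-.5+150)
o2=dict(o);o2["ee_pos"]=np.array([488.9,189.4,19.5])
for p,z in [((395,392),62),((332,400),62),((460,395),62),((387,226),6),((232,226),6),((543,226),6)]:
    P=wrist_unproj(f(*p),o2,z);d=P[:2]-o2["ee_pos"][:2];print(p,z,P.round(1),"fwd",(d@H).round(1),"side(left)",(d@S).round(1))
E
```

```text
yaw -12.54 turn 0.46  tilt(deg) [ 0.67 -0.94]
shift cm now-axes [-0.2  -0.01 -0.19]  after-turn axes [-0.21 -0.01 -0.18]
t 19.20 pos [489.  189.4  20.2] F [ 0.05 -1.04 -1.41] M [-0.07  0.19  0.04] w 12.2
(395, 392) 62 [494.9 215.4  62. ] fwd -26.7 side(left) 0.3
(332, 400) 62 [489.7 215.8  62. ] fwd -26.0 side(left) -5.0
(460, 395) 62 [500.1 213.9  62. ] fwd -26.3 side(left) 5.6
(387, 226) 6 [494.8 214.1   6. ] fwd -25.4 side(left) 0.4
(232, 226) 6 [477.1 218.1   6. ] fwd -25.5 side(left) -17.8
(543, 226) 6 [512.8 210.    6. ] fwd -25.3 side(left) 18.8
```

View pics/w17c.png

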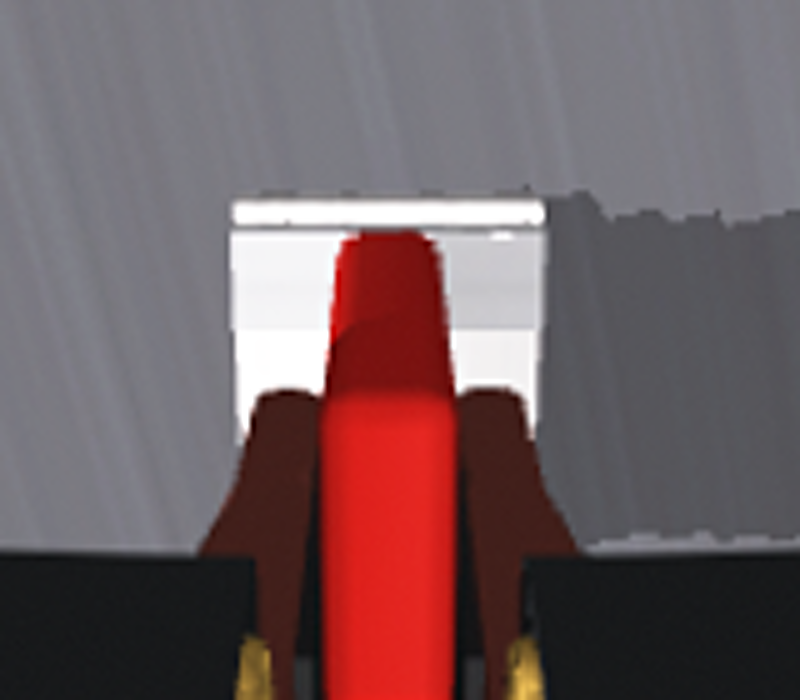

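```bash
python3 - <<'E'
from h import *
crop("pics/top0.png",418,190,458,285,8,"pics/c6.png")
crop("pics/t14.png",418,190,458,285,8,"pics/c6b.png")
a=cv2.imread("pics/c6.png");b=cv2.imread("pics/c6b.png");cv2.imwrite("pics/c6.png",np.hstack([a,b]))
crop("pics/s14.png",150,180,210,250,8,"pics/c7.png")
E
```

```text
(no output)
```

View pics/c6.png

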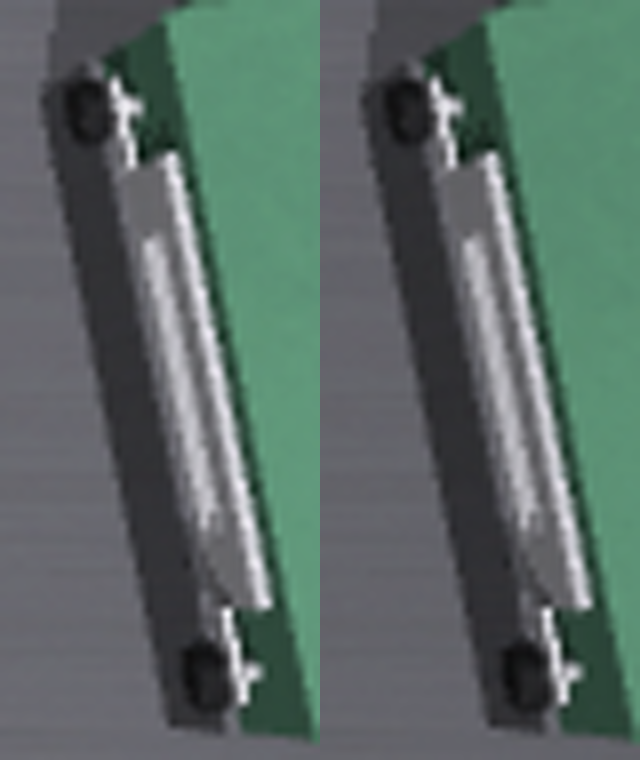

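View pics/c7.png

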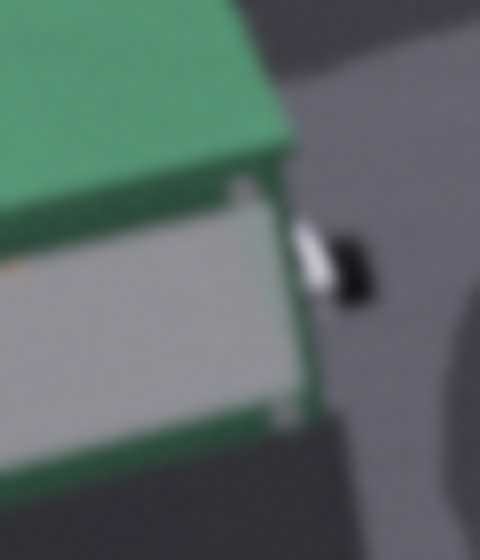

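```bash
python3 - <<'E'
from h import *
np.set_printoptions(precision=1,suppress=True)
f=lambda x,y:((x+.5)/8-.5+418,(y+.5)/8-.5+190)
def rep(n,a,b,z):
    P=unproj("top",[f(*a),f(*b)],z);d=P[0]-P[1];print(n,P[:,:2].ravel(),"mid",P.mean(0)[:2],"len",np.linalg.norm(d).round(1),"yaw",np.degrees(np.arctan2(d[1],d[0])).round(2))
rep("top outer",(160,156),(251,610),151)
rep("top inner",(178,152),(271,607),151)
rep("bottom outer",(122,180),(203,600),96)
rep("mouth low",(150,240),(212,522),105)
rep("knobs",(90,107),(208,677),116)
rep("boxtop front",(165,12),(320,743),186)
h=np.radians(-79.5)
b=np.array([[ 539.4,-250.2],[587.9,-503.3],[342.8,-548.9],[294.9,-294.4]])
H=np.array([np.cos(h),np.sin(h)]);print("front face from centre",b.mean(0)-130*H, "window mid for +6..10", b.mean(0)-138*H)
o=camera_params("top");Rm=cv2.Rodrigues(o["rvec"])[0];print("cam",-Rm.T@o["tvec"])
E
```

```text
top outer [ 494.3 -254.8  337.7 -283.5] mid [ 416.  -269.2] len 159.2 yaw 10.38
top inner [ 495.8 -261.1  338.9 -290.4] mid [ 417.4 -275.8] len 159.6 yaw 10.55
bottom outer [ 492.7 -255.4  341.4 -282.3] mid [ 417.1 -268.9] len 153.7 yaw 10.07
mouth low [ 469.9 -263.   369.  -283.5] mid [ 419.4 -273.3] len 103.0 yaw 11.52
knobs [ 516.4 -239.2  314.3 -278.1] mid [ 415.4 -258.6] len 205.8 yaw 10.9
boxtop front [ 539.2 -248.   294.3 -295.3] mid [ 416.8 -271.7] len 249.4 yaw 10.93
front face from centre [ 417.6 -271.4] window mid for +6..10 [ 416.1 -263.5]
cam [ 324.7   66.4 1358.5]
```

>>> {"api": "arm_command", "payload": {"increments": [[[0, 0, -0.5], 0], [[0, 0, -1], 0], [[0, 0, -1.5], 0], [[0, 0, -1.5], 0], [[0, 0, -1.5], 0], [[0, 0, -1.5], 0], [[0, 0, -1.5], 0], [[0, 0, -1.5], 0], [[0, 0, -1], 0], [[0, 0, -0.5], -1], [[0, 0, 0], -3], [[0, 0, 0], -4], [[0, 0, 0], -4], [[0, 0, 0], -4], [[0, 0, 0], -3], [[0, 0, 0], -2], [[0, 0, 0], -1], [[0, 0, 0], 0], [[0, 0, 0], 0]]}}

```text
t: 21.15
ee_pos: [483.2, 190.6, 147.5]
orientation: [3.111, 0.289, 0.007]
ft_force: [-0.2, 0.0, -2.9]
width: 12.0
```

```bash
python3 - <<'E'
from h import *
delta([383.6,-95.5,133],10.6)
E
```

```text
yaw 10.63 turn 0.03  tilt(deg) [ 0.35 -0.97]
shift cm now-axes [-15.07  26.25   1.87]  after-turn axes [-15.05  26.29   1.45]
t 21.15 pos [483.2 190.6 147.5] F [-0.18  0.05 -2.95] M [0.09 0.05 0.01] w 12.0
```

>>> {"api": "arm_command", "payload": {"increments": [[[-0.3, 0.5, 0], 0], [[-0.6, 1.1, 0], 0], [[-1, 1.7, 0.1], 0], [[-1, 1.8, 0.1], 0], [[-1, 1.8, 0.1], 0], [[-1, 1.8, 0.1], 0], [[-1, 1.8, 0.1], 0], [[-1, 1.8, 0.1], 0], [[-1, 1.8, 0.1], 0], [[-1, 1.8, 0.1], 0], [[-1, 1.8, 0.1], 0], [[-1, 1.8, 0.1], 0], [[-1, 1.8, 0.1], 0], [[-1, 1.7, 0.1], 0], [[-0.6, 1.1, 0], 0], [[-0.3, 0.5, 0], 0], [[0, 0, 0], 0], [[0, 0, 0], 0]]}}

```text
t: 22.95
ee_pos: [379.0, -95.7, 140.2]
orientation: [3.11, 0.279, 0.004]
ft_force: [0.8, -0.1, -2.5]
width: 11.6
```

```bash
python3 - <<'E'
from h import *
delta([383.6,-95.5,130.2],10.6)
cv2.imwrite('pics/s20.png',get_image('scene')[:,:,::-1])
cv2.imwrite('pics/t20.png',get_image('top')[:,:,::-1])
cv2.imwrite('pics/w20.png',get_image('wrist')[:,:,::-1])
crop("pics/s20.png",150,130,310,250,5,"pics/s20c.png")
crop("pics/t20.png",350,180,480,290,6,"pics/t20c.png")
E
```

```text
yaw 10.24 turn -0.36  tilt(deg) [ 0.25 -1.07]
shift cm now-axes [0.46 0.05 1.01]  after-turn axes [0.46 0.07 1.  ]
t 22.95 pos [379.  -95.7 140.2] F [ 0.79 -0.07 -2.45] M [0.09 0.08 0.03] w 11.6
```

View pics/s20c.png

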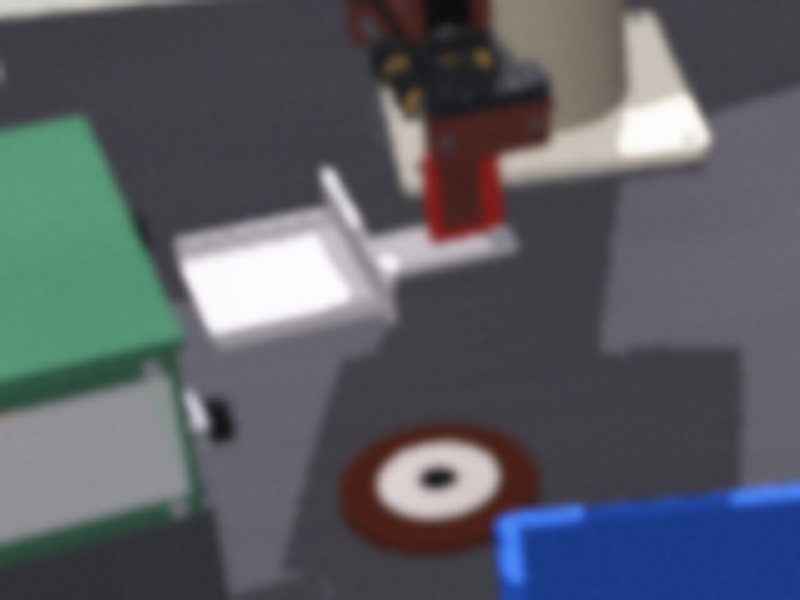

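View pics/t20c.png

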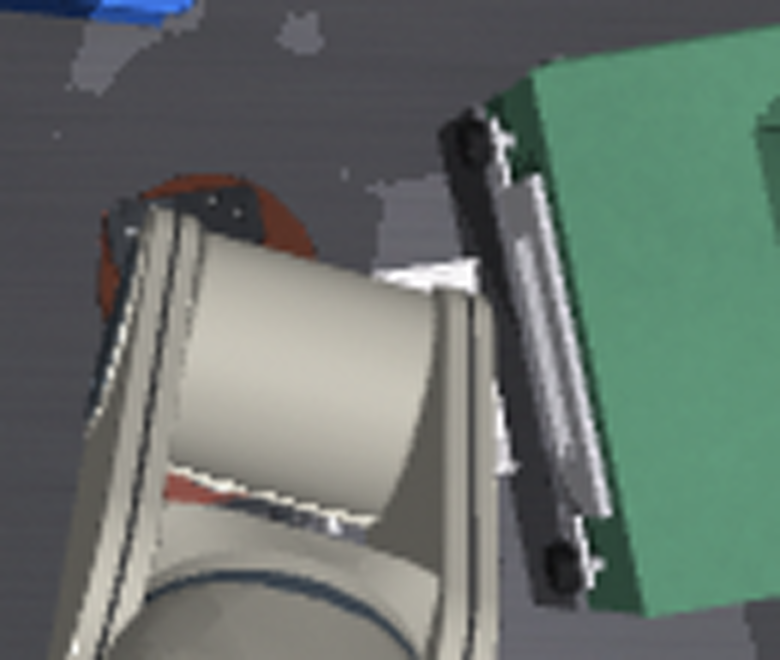

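View pics/w20.png

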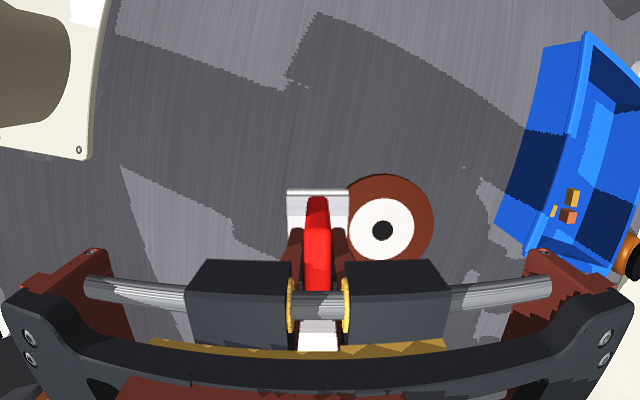

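```bash
python3 - <<'E'
from h import *
np.set_printoptions(precision=1,suppress=True)
crop("pics/t20.png",410,215,445,265,14,"pics/t20d.png")
h=np.radians(10.3-90);H=np.array([np.cos(h),np.sin(h)]);S=np.array([-H[1],H[0]])
T=np.array([379,-95.7])
for s in (50,-50):
  for z in (132,120):
    P=np.array([*(T+151*H+s*S),z]);print(s,z,P,proj("top",P),(proj("top",P)[0]-[410,215]+.5)*14-.5)
E
```

```text
50 132 [ 455.2 -235.3  132. ] [[429.1 223.4]] [274.  124.5]
50 120 [ 455.2 -235.3  120. ] [[428.1 223.8]] [259.6 130.4]
-50 132 [ 356.8 -253.2  132. ] [[436.  258.6]] [370.  617.2]
-50 120 [ 356.8 -253.2  120. ] [[434.9 258.7]] [354.5 618.4]
```

View pics/t20d.png

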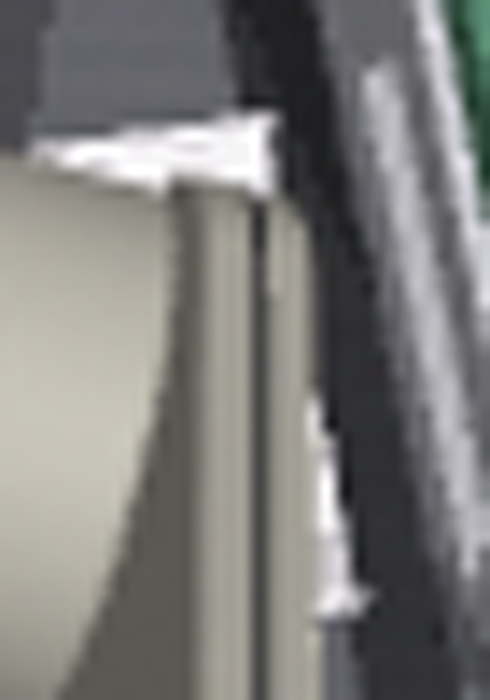

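```bash
python3 - <<'E'
from h import *
np.set_printoptions(precision=1,suppress=True)
f=lambda x,y:((x+.5)/14-.5+410,(y+.5)/14-.5+215)
P=unproj("top",[f(280,114),f(372,602)],132);print(P,P.mean(0))
a=np.radians(10.6);S=np.array([np.cos(a),np.sin(a)]);H=np.array([S[1],-S[0]])
d=P[0]-P[1];print("len",np.linalg.norm(d),"yaw",np.degrees(np.arctan2(d[1],d[0])))
m=P.mean(0)[:2];print("nose lateral",m@S,"fwd",m@H,"window fwd",np.array([416,-269])@H)
for q in [(416,-269.2),(417.4,-275.8),(417.1,-268.9),(419.4,-273.3),(415.4,-258.6),(416.8,-271.7)]: print(np.array(q)@S)
print("TCP lat",np.array([379,-95.7])@S,"fwd",np.array([379,-95.7])@H)
E
```

```text
[[ 457.4 -236.6  132. ]
 [ 359.8 -253.7  132. ]] [ 408.6 -245.1  132. ]
len 99.01342760868606 yaw 9.937242257578905
nose lateral 356.5386158339778 fwd 316.093085262813 window fwd 340.9333707761217
359.38140166127033
359.5434322360357
360.5178159505187
361.9691813108666
360.7415247682754
359.70787156405817
TCP lat 354.92835307404374 fwd 163.7844747958333
```

```bash
python3 - <<'E'
from h import *
np.set_printoptions(precision=1,suppress=True)
T=np.array([379,-95.7]);h=np.radians(10.1-90);H=np.array([np.cos(h),np.sin(h)]);S=np.array([-H[1],H[0]]);u=120.
im=cv2.imread("pics/s20c.png")
for n,fw,s,z in [("nose+",151,50,0),("nose-",151,-50,0),("plate+bot",61,65,0),("plate+top",61,65,30),("plate-top",61,-65,30),("stem",-26,18,6),("nose+top",151,50,12)]:
    P=np.array([*(T+fw*H+(s+1.6)*S),u+z]);q=(proj("scene",P)[0]-[150,130]+.5)*5-.5;print(n,q)
    cv2.circle(im,tuple(int(v) for v in q),3,(0,0,255),-1)
cv2.imwrite("pics/s20e.png",im)
E
```

```text
nose+ [218.  351.3]
nose- [178.2 260.6]
plate+bot [388.3 327.1]
plate+top [382.8 281.1]
plate-top [320.4 170.3]
stem [511.9 241.8]
nose+top [214.8 332.9]
```

View pics/s20e.png

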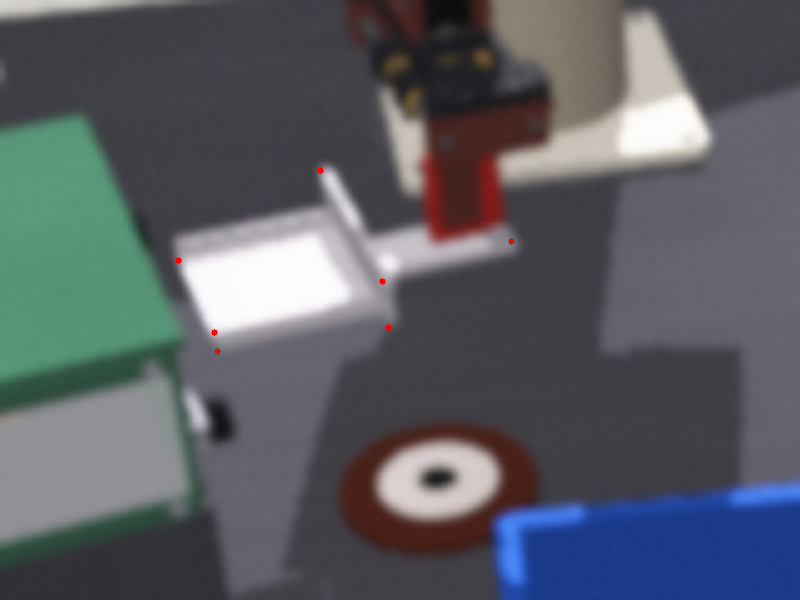

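>>> {"api": "arm_command", "payload": {"increments": [[[0.2, 0, 0.5], -0.3], [[0, 0, 0.4], 0], [[0, 0, 0], 0], [[0, 0, 0], 0]]}}

```text
t: 23.5
ee_pos: [382.0, -93.9, 130.1]
orientation: [3.109, 0.294, 0.004]
ft_force: [0.6, 0.0, -2.3]
width: 11.6
```

```bash
cat >> h.py <<'E'
def win(o=None):
    o=o or get_obs();a=np.radians(10.6);S=np.array([np.cos(a),np.sin(a)]);H=np.array([S[1],-S[0]])
    p=o["ee_pos"][:2];Rt=R.from_rotvec(o["orientation"]).as_matrix();F=o["ft_force"]
    print("t %.2f lat %.1f (want 357.4) fwd %.1f z %.1f yaw %.2f tilt %s | F lat %.1f fwd %.1f z %.1f M %s w %.1f"%(o["t"],p@S,p@H,o["ee_pos"][2],np.degrees(np.arctan2(Rt[1,0],Rt[0,0])),np.round(np.degrees(Rt[:2,2]),2),F[:2]@S,F[:2]@H,F[2],np.round(o["moment"],2),o["width"]))
E
python3 -c "
from h import *
win()"
```

```text
t 23.50 lat 358.2 (want 357.4) fwd 162.6 z 130.1 yaw 10.79 tilt [ 0.24 -1.06] | F lat 0.6 fwd 0.1 z -2.3 M [0.06 0.06 0.05] w 11.6
```

>>> {"api": "arm_command", "payload": {"increments": [[[-0.1, 0.5, 0], 0], [[0, 0.5, 0], 0], [[0, 0.3, 0], 0], [[0, 0, 0], 0], [[0, 0, 0], 0]]}}

```text
t: 24.0
ee_pos: [383.7, -108.3, 130.5]
orientation: [3.109, 0.293, 0.004]
ft_force: [0.4, 0.7, -1.8]
width: 12.1
```

```bash
python3 - <<'E'
from h import *
win()
cv2.imwrite('pics/t22.png',get_image('top')[:,:,::-1])
crop("pics/t22.png",410,210,455,270,13,"pics/t22d.png")
cv2.imwrite('pics/s22.png',get_image('scene')[:,:,::-1])
crop("pics/s22.png",150,130,310,250,5,"pics/s22c.png")
E
```

```text
t 24.00 lat 357.3 (want 357.4) fwd 177.0 z 130.5 yaw 10.78 tilt [ 0.25 -1.06] | F lat 0.5 fwd -0.6 z -1.8 M [ 0.07  0.1  -0.02] w 12.1
```

View pics/t22d.png

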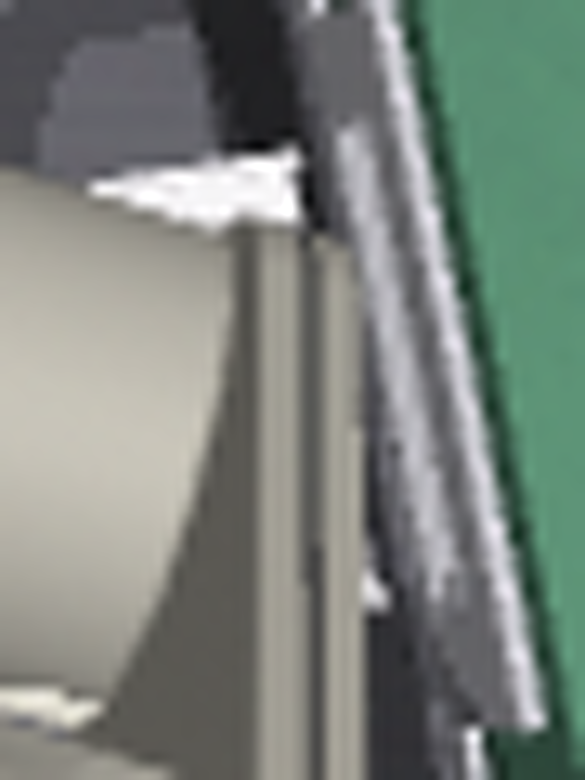

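View pics/s22c.png

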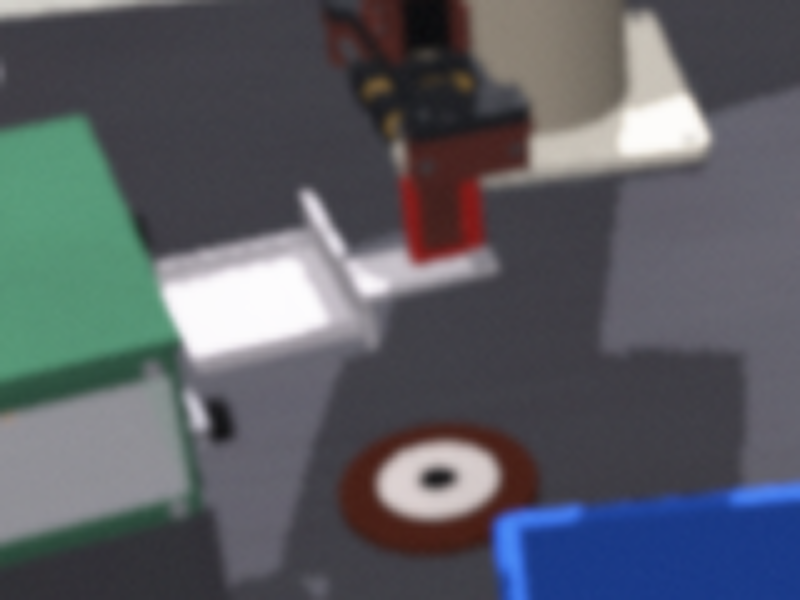

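```bash
python3 - <<'E'
from h import *
np.set_printoptions(precision=1,suppress=True)
f=lambda x,y:((x+.5)/13-.5+410,(y+.5)/13-.5+210)
P=unproj("top",[f(302,152),f(389,608)],122)
a=np.radians(10.6);S=np.array([np.cos(a),np.sin(a)]);H=np.array([S[1],-S[0]])
d=P[0]-P[1];print(P,"len",np.linalg.norm(d),"yaw",np.degrees(np.arctan2(d[1],d[0])));print("nose lat",P[:,:2]@S,P.mean(0)[:2]@S,"fwd",P[:,:2]@H)
# frame ends re-measured in this image
for n,p,z in [("frame top far",(365,-8),151),("frame top near",(517,722),151),("mouth far",(345,128),105),("mouth near",(445,590),105)]:
    q=unproj("top",f(*p),z)[0];print(n,q[:2],"lat",q[:2]@S,"fwd",q[:2]@H)
E
```

```text
[[ 462.8 -248.3  122. ]
 [ 363.8 -265.8  122. ]] len 100.55445579534927 yaw 9.992000591848681
nose lat [409.3 308.7] 358.9976622048429 fwd [329.2 328.2]
frame top far [ 494.7 -255. ] lat 439.31453155646574 fwd 341.62033890024674
frame top near [ 339.7 -284.6] lat 281.57855387050256 fwd 342.1980670187066
mouth far [ 470.4 -262.3] lat 414.10750197343646 fwd 344.34010522952764
mouth near [ 368.6 -282.7] lat 310.333805521433 fwd 345.68115093847337
```

>>> {"api": "arm_command", "payload": {"increments": [[[0.1, 0.4, 0], -0.3], [[0, 0.4, 0], 0], [[0, 0.4, 0], 0], [[0, 0.3, 0], 0]]}}

```text
t: 24.5
ee_pos: [387.9, -123.4, 130.8]
orientation: [3.108, 0.304, 0.004]
ft_force: [-0.0, 0.3, -2.6]
width: 11.6
```

```bash
python3 -c "
from h import *
win()"
```

```text
t 24.50 lat 358.5 (want 357.4) fwd 192.6 z 130.8 yaw 11.19 tilt [ 0.25 -1.06] | F lat 0.0 fwd -0.3 z -2.6 M [ 0.06  0.05 -0.03] w 11.6
```

>>> {"api": "arm_command", "payload": {"increments": [[[0, 0.3, 0.1], 0], [[0, 0.3, 0], 0], [[0, 0.3, 0], 0]]}}

```text
t: 24.8
ee_pos: [388.3, -132.5, 129.4]
orientation: [3.11, 0.303, -0.0]
ft_force: [-0.7, -0.0, -2.9]
width: 12.0
```

```bash
python3 -c "
from h import *
win()"
```

```text
t 24.80 lat 357.3 (want 357.4) fwd 201.7 z 129.4 yaw 11.12 tilt [ 0.08 -0.98] | F lat -0.7 fwd -0.1 z -2.9 M [ 0.08  0.15 -0.05] w 12.0
```

>>> {"api": "arm_command", "payload": {"increments": [[[0, 0.4, 0], 0], [[0, 0.4, 0], 0], [[0, 0.4, 0], 0]]}}

```text
t: 25.1
ee_pos: [390.9, -145.4, 129.6]
orientation: [3.11, 0.303, -0.0]
ft_force: [-1.1, 0.7, -3.6]
width: 12.0
```

```bash
python3 - <<'E'
from h import *
win()
cv2.imwrite('pics/s24.png',get_image('scene')[:,:,::-1])
crop("pics/s24.png",150,130,310,250,5,"pics/s24c.png")
E
```

```text
t 25.10 lat 357.4 (want 357.4) fwd 214.8 z 129.6 yaw 11.13 tilt [ 0.09 -0.99] | F lat -1.0 fwd -0.8 z -3.6 M [ 0.29  0.24 -0.1 ] w 12.0
```

View pics/s24c.png

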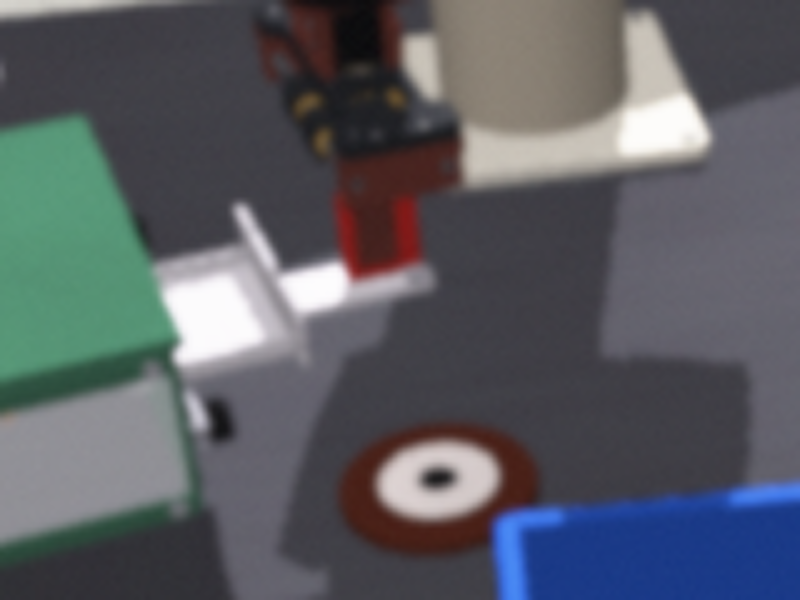

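The nose is through the window with little contact force. Continuing.

>>> {"api": "arm_command", "payload": {"increments": [[[0, 0.4, 0.05], 0.2], [[0, 0.4, 0], 0], [[0, 0.4, 0], 0], [[0, 0.4, 0], 0]]}}

```text
t: 25.55
ee_pos: [394.7, -163.0, 129.6]
orientation: [3.109, 0.297, 0.001]
ft_force: [-0.5, -0.7, -2.3]
width: 12.3
```

```bash
python3 -c "
from h import *
win()"
```

```text
t 25.55 lat 358.0 (want 357.4) fwd 232.8 z 129.6 yaw 10.93 tilt [ 0.15 -1.04] | F lat -0.6 fwd 0.6 z -2.3 M [ 0.09  0.19 -0.07] w 12.3
```

>>> {"api": "arm_command", "payload": {"increments": [[[0, 0.4, 0], 0], [[0, 0.4, 0], 0], [[0, 0.4, 0], 0], [[0, 0.4, 0], 0], [[0, 0.4, 0], 0]]}}

```text
t: 26.05
ee_pos: [398.8, -184.3, 129.8]
orientation: [3.109, 0.297, 0.001]
ft_force: [-1.1, 0.3, -2.9]
width: 11.5
```

```bash
python3 -c "
from h import *
win()"
```

```text
t 26.05 lat 358.1 (want 357.4) fwd 254.6 z 129.8 yaw 10.93 tilt [ 0.14 -1.02] | F lat -1.0 fwd -0.5 z -2.9 M [ 0.2   0.15 -0.05] w 11.5
```

>>> {"api": "arm_command", "payload": {"increments": [[[0, 0.4, 0], 0], [[0, 0.4, 0], 0], [[0, 0.3, 0], 0], [[0, 0.3, 0], 0]]}}

```text
t: 26.45
ee_pos: [401.7, -199.4, 130.0]
orientation: [3.11, 0.297, 0.001]
ft_force: [0.2, 0.9, -3.6]
width: 11.9
```

```bash
python3 -c "
from h import *
win()"
```

```text
t 26.45 lat 358.2 (want 357.4) fwd 269.9 z 130.0 yaw 10.91 tilt [ 0.14 -1.01] | F lat 0.4 fwd -0.8 z -3.6 M [ 0.29  0.03 -0.07] w 11.9
```

>>> {"api": "arm_command", "payload": {"increments": [[[0, 0.3, 0], 0], [[0, 0.3, 0], 0]]}}

```text
t: 26.65
ee_pos: [402.8, -205.5, 130.0]
orientation: [3.11, 0.297, 0.001]
ft_force: [-0.4, 2.6, -3.1]
width: 12.0
```

```bash
python3 -c "
from h import *
win()"
```

```text
t 26.65 lat 358.1 (want 357.4) fwd 276.1 z 130.0 yaw 10.91 tilt [ 0.12 -0.98] | F lat 0.1 fwd -2.6 z -3.1 M [0.65 0.08 0.01] w 12.0
```

>>> {"api": "arm_command", "payload": {"increments": [[[0, 0.3, 0], 0]]}}

```text
t: 26.75
ee_pos: [403.3, -208.3, 130.0]
orientation: [3.111, 0.297, 0.0]
ft_force: [0.1, 3.7, -1.2]
width: 11.8
```

```bash
python3 -c "
from h import *
win()"
```

```text
t 26.75 lat 358.1 (want 357.4) fwd 279.0 z 130.0 yaw 10.90 tilt [ 0.1  -0.94] | F lat 0.8 fwd -3.6 z -1.2 M [0.81 0.06 0.07] w 11.8
```

Spring contact: 3.6 N and rising as expected. Pushing on until the plate meets the frame.

>>> {"api": "arm_command", "payload": {"increments": [[[0, 0.3, 0], 0], [[0, 0.2, 0], 0]]}}

```text
t: 26.95
ee_pos: [403.4, -211.1, 129.9]
orientation: [3.116, 0.295, -0.002]
ft_force: [0.1, 19.2, 4.3]
width: 12.1
```

```bash
python3 -c "
from h import *
win()"
```

```text
t 26.95 lat 357.7 (want 357.4) fwd 281.7 z 129.9 yaw 10.82 tilt [-0.02 -0.66] | F lat 3.6 fwd -18.9 z 4.3 M [ 3.17 -0.21  0.1 ] w 12.1
```

>>> {"api": "arm_command", "payload": {"increments": [[[0, 0.2, 0], 0]]}}

```text
t: 27.05
ee_pos: [403.1, -211.2, 129.8]
orientation: [3.12, 0.294, -0.004]
ft_force: [1.3, 15.2, 2.3]
width: 11.9
```

```bash
python3 -c "
from h import *
win()"
```

```text
t 27.05 lat 357.4 (want 357.4) fwd 281.7 z 129.8 yaw 10.77 tilt [-0.12 -0.44] | F lat 4.1 fwd -14.7 z 2.3 M [ 2.51 -0.2   0.13] w 11.9
```

>>> {"api": "arm_command", "payload": {"increments": [[[0, 0, 0], 0], [[0, 0, 0], 0], [[0, 0, 0], 0]]}}

```text
t: 27.35
ee_pos: [402.7, -209.7, 129.8]
orientation: [3.123, 0.296, -0.006]
ft_force: [-0.6, 4.3, -1.0]
width: 12.1
```

```bash
python3 - <<'E'
from h import *
win()
cv2.imwrite('pics/s30.png',get_image('scene')[:,:,::-1])
cv2.imwrite('pics/t30.png',get_image('top')[:,:,::-1])
crop("pics/s30.png",150,130,310,250,5,"pics/s30c.png")
crop("pics/t30.png",290,110,470,290,4.4,"pics/t30c.png")
cv2.imwrite('pics/w30.png',get_image('wrist')[:,:,::-1]);win()
E
```

```text
t 27.35 lat 357.3 (want 357.4) fwd 280.2 z 129.8 yaw 10.83 tilt [-0.19 -0.3 ] | F lat 0.2 fwd -4.3 z -1.0 M [0.75 0.05 0.07] w 12.1
t 27.50 lat 357.3 (want 357.4) fwd 280.4 z 129.8 yaw 10.81 tilt [-0.18 -0.31] | F lat -0.5 fwd -4.2 z -1.1 M [0.85 0.06 0.09] w 11.7
```

View pics/s30c.png

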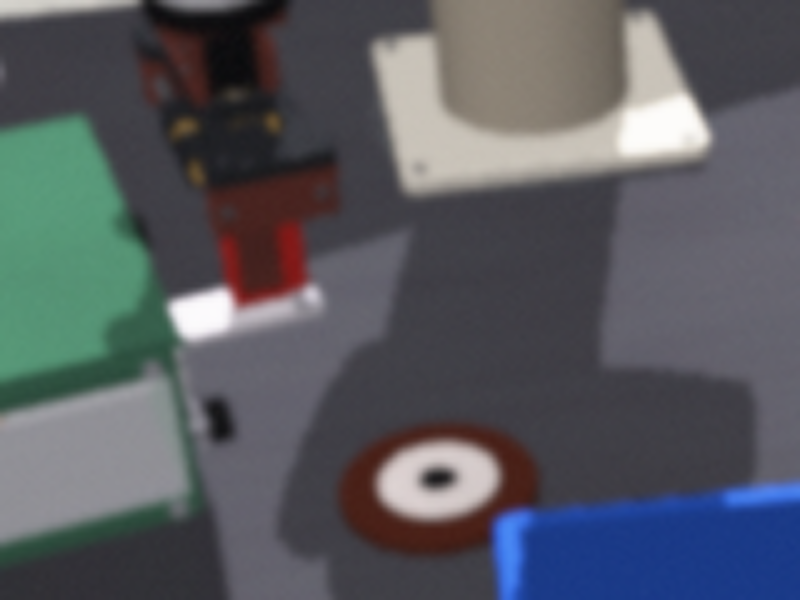

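View pics/t30c.png

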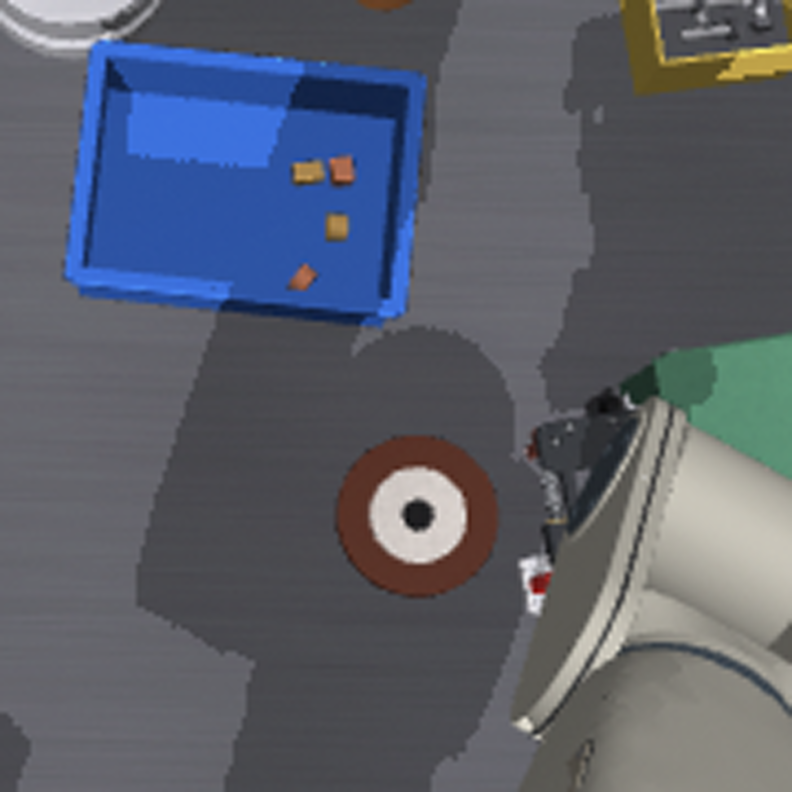

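View pics/w30.png

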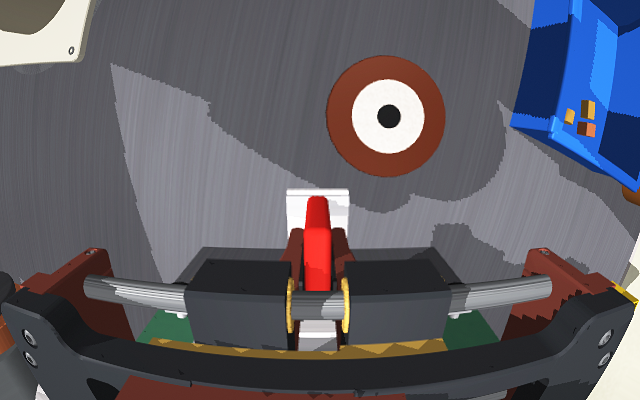

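>>> {"api": "arm_command", "payload": {"increments": [[[0, 0.3, 0], 0]]}}

```text
t: 27.6
ee_pos: [402.7, -211.4, 129.7]
orientation: [3.126, 0.295, -0.008]
ft_force: [1.4, 23.7, 6.2]
width: 12.1
```

```bash
python3 - <<'E'
from h import *
win()
for i in range(4): im=get_image('scene');win()
cv2.imwrite('pics/s31.png',im[:,:,::-1])
crop("pics/s31.png",150,160,250,230,8,"pics/s31c.png")
im2=cv2.imread("pics/s31c.png")
o=get_obs();h=np.radians(10.6-90);H=np.array([np.cos(h),np.sin(h)]);S=np.array([-H[1],H[0]])
for fw,s,z in [(-26,18,6),(-26,18,0),(57,18,6),(57,65,0),(57,65,30)]:
    P=np.array([*(o["ee_pos"][:2]+fw*H+(s+1.6)*S),110+z]);q=(proj("scene",P)[0]-[150,160]+.5)*8-.5
    cv2.circle(im2,tuple(int(v) for v in q),3,(0,255,255),-1)
cv2.imwrite("pics/s31c.png",im2)
E
```

```text
t 27.60 lat 356.9 (want 357.4) fwd 281.8 z 129.7 yaw 10.77 tilt [-0.26 -0.14] | F lat 5.7 fwd -23.0 z 6.2 M [ 3.74 -0.23  0.23] w 12.1
t 27.65 lat 356.9 (want 357.4) fwd 281.7 z 129.6 yaw 10.75 tilt [-0.28 -0.1 ] | F lat 3.6 fwd -13.7 z 2.9 M [ 2.43 -0.07  0.26] w 12.1
t 27.70 lat 356.9 (want 357.4) fwd 281.7 z 129.6 yaw 10.76 tilt [-0.27 -0.12] | F lat 3.2 fwd -12.9 z 2.2 M [ 2.4  -0.04  0.21] w 12.1
t 27.75 lat 356.9 (want 357.4) fwd 281.7 z 129.6 yaw 10.77 tilt [-0.27 -0.13] | F lat 3.0 fwd -11.5 z 0.9 M [ 2.3  -0.05  0.25] w 11.9
t 27.80 lat 356.9 (want 357.4) fwd 281.7 z 129.6 yaw 10.78 tilt [-0.27 -0.13] | F lat 3.1 fwd -13.0 z 2.4 M [ 2.3  -0.14  0.16] w 12.0
```

View pics/s31c.png

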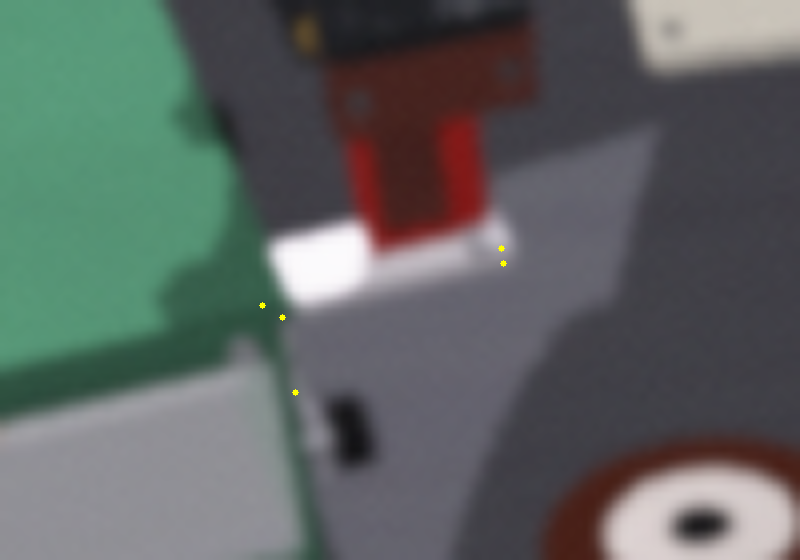

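The push holds steady at about 12.5 N, which is the 5.5 N spring plus contact with the frame. The position isn't changing, so I'm handing in.

```bash
python3 -c "
from h import *
win();print(close_job())"
```

```text
t 27.80 lat 356.9 (want 357.4) fwd 281.7 z 129.6 yaw 10.78 tilt [-0.27 -0.13] | F lat 3.1 fwd -13.0 z 2.4 M [ 2.3  -0.14  0.16] w 12.0
the job is handed in; nothing more can be done
None
```

The four offcuts are in the scrap tub, and the tray is home in the spark-trap window, still gripped and held against the spring. I handed the job in at 27.8 s of the 54 s allowed.

**How it was done:** I gripped the tray's red tab and tipped it nose-down in the jaws by lowering its tail onto the tub's rim until the offcuts slid off. I then pressed the tray flat on the bench to level it, re-gripped it and carried it through the window until the plate met the frame.

**Last checks:**
- **Offcuts:** all four are visible on the tub floor in the final top picture.
- **Push:** it holds steady at about 12–13 N, against 5.5 N from the spring alone, with no more forward travel. That means the plate is on the frame, so the interlock bar should be in about 8 mm.
- **Grip:** the jaws hold at the tab's 12 mm.
- **Level:** the tool was within 0.3° of vertical. It was about 1° off when I re-gripped the flat tray, so the tray's own level rests on the window fit and the scene picture.
- **Bystanders:** none was touched as far as the pictures and forces show. I did not re-measure where they lie.

**Disagreements:** the top camera put the tray about 2–3 mm to one side of where the arm's own reading did. I lined the tray up with the window in the same picture, and it went in with only about 1 N of side force. When I stopped commanding motion, the spring pushed the tray back about 1.5 mm, so the last command is a push that stays on. At the end there is also a steady side force of about 3 N at the wrist.

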